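Shut down the rinse station

TASK

Close the gear rinse station for the night: put each loose handle back on the stem with the collar of its own colour, wings along the collar's white line and pressed fully home, and turn it clockwise until it comes to its stop so that the valve is shut. Only once every handle you have is fitted and shut, take the red sign out of its block and hang it by its eye on the peg. Leave the shell jar, the mug and the bottle opener where they are.

Things in the scene. Friction and masses are not known exactly. Their poses are not given: they have to be found in the camera images.
- handle_blue: loose blue plastic tee handle, about 110 g, may be absent; stands upright. Origin: centre of its underside. Hub 34 (x) x 32 (y) x 44 high on a steel plate 52 x 48 x 5; blind square bore from below, 19 x 19, 25 deep, sides along x, y. Two like wings along +x and -x, 15 thick, to 42 mm from the centre, 25 to 43 mm up; white line on top along x. Grip the hub across y (32 mm)
- seat_blue (a point): centre of the upper face of the blue collar, 88 mm above the worktop, where the handle's underside sits when home; frame turns with the stem, z up. Collar: 56 mm disc, white line along x. Above it a brass stem, 18 mm square, sides along x, y, 22 high, last 5 tapered to 12.6. Handle wings go along the white line, either way round; a quarter turn off also fits but is wrong
- valve_blue: fixed grey plastic ball valve with the blue collar, 112 long, 57 across, pipe along x; origin on the stem's axis, 72 mm below the collar's upper face; z up
- stem_blue (a joint): angle of the stem with the blue collar, rad, growing anticlockwise seen from above: 0 at the hard shut stop (white line square across the pipe), 1.57 at the open stop (line along the pipe). Stays where left; takes about 0.1 N m to turn; the square has about 0.06 rad of play in the bore
- handle_yellow: loose yellow plastic tee handle, about 110 g, may be absent; stands upright. Origin: centre of its underside. Hub 34 (x) x 32 (y) x 44 high on a steel plate 52 x 48 x 5; blind square bore from below, 19 x 19, 25 deep, sides along x, y. Two like wings along +x and -x, 15 thick, to 42 mm from the centre, 25 to 43 mm up; white line on top along x. Grip the hub across y (32 mm)
- seat_yellow (a point): centre of the upper face of the yellow collar, 88 mm above the worktop, where the handle's underside sits when home; frame turns with the stem, z up. Collar: 56 mm disc, white line along x. Above it a brass stem, 18 mm square, sides along x, y, 22 high, last 5 tapered to 12.6. Handle wings go along the white line, either way round; a quarter turn off also fits but is wrong
- valve_yellow: fixed grey plastic ball valve with the yellow collar, 112 long, 57 across, pipe along x; origin on the stem's axis, 72 mm below the collar's upper face; z up
- stem_yellow (a joint): angle of the stem with the yellow collar, rad, growing anticlockwise seen from above: 0 at the hard shut stop (white line square across the pipe), 1.57 at the open stop (line along the pipe). Stays where left; takes about 0.1 N m to turn; the square has about 0.06 rad of play in the bore
- handle_green: loose green plastic tee handle, about 110 g, may be absent; stands upright. Origin: centre of its underside. Hub 34 (x) x 32 (y) x 44 high on a steel plate 52 x 48 x 5; blind square bore from below, 19 x 19, 25 deep, sides along x, y. Two like wings along +x and -x, 15 thick, to 42 mm from the centre, 25 to 43 mm up; white line on top along x. Grip the hub across y (32 mm)
- seat_green (a point): centre of the upper face of the green collar, 88 mm above the worktop, where the handle's underside sits when home; frame turns with the stem, z up. Collar: 56 mm disc, white line along x. Above it a brass stem, 18 mm square, sides along x, y, 22 high, last 5 tapered to 12.6. Handle wings go along the white line, either way round; a quarter turn off also fits but is wrong
- valve_green: fixed grey plastic ball valve with the green collar, 112 long, 57 across, pipe along x; origin on the stem's axis, 72 mm below the collar's upper face; z up
- stem_green (a joint): angle of the stem with the green collar, rad, growing anticlockwise seen from above: 0 at the hard shut stop (white line square across the pipe), 1.57 at the open stop (line along the pipe). Stays where left; takes about 0.1 N m to turn; the square has about 0.06 rad of play in the bore
- handle_orange: loose orange plastic tee handle, about 110 g, may be absent; stands upright. Origin: centre of its underside. Hub 34 (x) x 32 (y) x 44 high on a steel plate 52 x 48 x 5; blind square bore from below, 19 x 19, 25 deep, sides along x, y. Two like wings along +x and -x, 15 thick, to 42 mm from the centre, 25 to 43 mm up; white line on top along x. Grip the hub across y (32 mm)
- seat_orange (a point): centre of the upper face of the orange collar, 88 mm above the worktop, where the handle's underside sits when home; frame turns with the stem, z up. Collar: 56 mm disc, white line along x. Above it a brass stem, 18 mm square, sides along x, y, 22 high, last 5 tapered to 12.6. Handle wings go along the white line, either way round; a quarter turn off also fits but is wrong
- valve_orange: fixed grey plastic ball valve with the orange collar, 112 long, 57 across, pipe along x; origin on the stem's axis, 72 mm below the collar's upper face; z up
- stem_orange (a joint): angle of the stem with the orange collar, rad, growing anticlockwise seen from above: 0 at the hard shut stop (white line square across the pipe), 1.57 at the open stop (line along the pipe). Stays where left; takes about 0.1 N m to turn; the square has about 0.06 rad of play in the bore
- sign: loose red plastic sign, about 90 g: plate 8 thick (x) x 120 wide (y) x 70 high (z), white bar, ring eye on top in the middle (hole 24 across, along x; outside 34). Origin: middle of its lower edge. Stands upright, lower 26 mm in the 10 mm slot of a fixed bamboo block 34 high, 100 long (y), 44 wide. Pinch the plate's upper edge beside the eye and lift straight out
- sign_eye (a point): centre of the hole in the sign's eye, 86 mm above the sign's origin; axes as the sign's
- peg_post: fixed bamboo post on a steel foot 96 mm across, 180 mm high, 22 mm thick; origin under its foot on the worktop. A steel peg, 8 mm thick, leaves it 165 mm above the worktop and points along this body's -x, rising to 184 mm at its end 85 mm from the post's axis
- peg_mid (a point): point on the peg's axis halfway along, 45 mm from the post's axis and 175 mm above the worktop; axes as the post's
- shell_jar: glass jar of shells with cork lid, 66 mm across, 101 mm high, origin under its base; not to be disturbed
- opener: flat stainless steel bottle opener, 155 x 42 x 4 mm, lying on the worktop; not to be disturbed
- mug: blue mug, 80 mm across, 85 mm high, on the worktop; not to be disturbed
Mind the look-alikes: they are no part of the job. Leave any black or pink look-alike of the handle_yellow alone.

How it is judged:
By the outcome, as a careful person would: the job done as asked, in the order asked, and still so for the second after the job is handed in, with the robot touching nothing.
Of handle_blue, handle_yellow, handle_green, handle_orange only 3 to 4 are there at a start; the rules pass over those that are not, and their reading is None.
At some moment in a run one of handle_blue, handle_yellow, handle_green, handle_orange may be knocked a few centimetres aside while the robot is not near it.
It also fails if it takes over 210 s, if anything falls off the work surface, if the arm or the gripper's body presses on something with over 40 N, if the wrist force passes 120 N, or if a joint passes its speed limit or range.

ROBOT

A 7-joint arm with a two-finger parallel gripper is mounted at the origin on the work surface. World frame = base frame: x ahead of the robot, y to its left, z up, the work surface at z = 0. Lengths are in mm, angles in rad, forces in N, time in s.
With the tool pointing down it reaches from about 400 to 875 mm from the base axis. Payload 4.4 kg.
Tool frame: the origin (TCP) lies on the centre line of the jaws, within the pads' length; the fingertips stand ctrl.nose_length ahead of it and the grasp point (between the pads) lies 6 mm ahead of it (ctrl.nose_length is the distance from the TCP to the fingertips, in mm); z points along the fingers, y is the direction in which the jaws open and shut (so a half turn about z gives the same grasp; the last joint's range is limited). The gripper opens to 85 mm and grips with 20 to 120 N. Pads are 22 mm wide; open, the fingers measure 114 mm over their backs; the gripper's body (76 mm by 85 mm) begins 54 mm behind the grasp point. The pads swing forward as they close: fully open they stand 13 mm farther back than shut.
Start: joints at [-1.282, 0.628, 0.038, 1.517, -0.027, 0.996, -0.02], TCP at [225.79, 609.538, 256.313] pointing down, gripper open.
Joint ranges: [-3.06, 3.06], [-0.37, 2.12], [-1.25, 1.32], [0.18, 2.47], [-1.1, 4.24], [0.23, 1.98], [-2.94, 2.94]. Speed limits (rad/s): [2.57, 2.57, 3.14, 3.14, 3.14, 3.14, 3.14].

INTERFACE

Orientations are given as [roll, pitch, yaw] about the fixed x, y, z axes, in that order (R = Rz(yaw) Ry(pitch) Rx(roll)).
In Python, from cell import ctrl, vision gives the robot as it stands. The module is installed in compiled form; this text tells all that it offers.
- The arm moves only by the shell command python3 -m inch 'ROWS'. ROWS is a JSON object of lists of equal length, an entry for each row: "travel": the shift along the tool's x, y, z in cm, a list of three; "twist": the turn about the tool's z in degrees; "fingers": the finger opening in cm, from 0 to 8.54. A call has exactly 10 rows; each row is the pose to reach, as a shift and turn from the pose commanded when the call began, along the tool's axes at that moment; what a row does not reach only later rows make up. A row lasts 1/12 s, in which the tool goes at most 41.7 mm and 7.16 degrees, less where a joint would pass 70% of its speed; a pose out of reach is approached as far as the arm can. A call with a gripper value outside its range is refused whole. The fingers move at their own pace and stop on an object; the grip force is fixed at half the most. Time passes only in rows, so rows that repeat a pose let the fingers close, or fill a call up. It gives the time, the measured TCP pose, the force and the opening at its end, in the units of the state.
- ctrl.read_state(): the state, without advancing time (a new reading comes with each control period).
- vision.get_image(name): name is "scene" or "top" or "wrist"; returns a dict with "frame" (480x640x3 uint8, red, green, blue), "fx", "fy", "cx", "cy" (pixels), "k1" (the pictures are not rectified: a ray, as slopes to the right and down, at radius r is drawn at 1 + k1 r^2 times it, then the intrinsics apply), "position" and "orientation" of the camera in the world. Camera axes: x right, y down, z forward; pixel columns grow to the right and rows downward; lengths in mm; the calibration is good to about 2 mm. A picture is of the moment at which its call begins. There is no depth.
- ctrl.finish_job(): hands the job in, once; it reports no verdict.
The state is a dict: "clock": time; "qpos": joint angles; "qd": joint speeds; "tau": joint torques, N m; "eef_pos": TCP position; "tool_rot": TCP orientation; "force": force on the tool from outside, world axes, zero at the start; "torque": the same for the moment, N m; "width": finger opening in mm.
Only numpy, scipy, OpenCV 4.12 (cv2) and the standard library are available. Lean on these libraries where they do the work, as an engineer would, in place of code of your own. Each camera call takes 0.05 s, during which the arm holds its last target.

## Working session

There is one attempt and no reset: what is moved stays moved. The work goes in short steps, Python scripts to look and compute and a shell command to move; the robot and the scene stay as the last step left them, time stands still between calls to the robot, and variables do not carry over. Pictures are saved under pics/ and viewed, and the job is handed in when it is done.

```bash
ls; mkdir -p pics; python3 - <<'E'
from cell import ctrl, vision
import cv2
s=ctrl.read_state(); print(s); print(ctrl.nose_length)
for n in ["scene","top","wrist"]:
    d=vision.get_image(n); cv2.imwrite(f"pics/{n}0.png",d["frame"][:,:,::-1])
    print(n,{k:v for k,v in d.items() if k!="frame"})
E
```

```text
pics
{'clock': 0.0, 'qpos': array([-1.28183346,  0.62931518,  0.03843375,  1.51838523, -0.02702855,
        0.99630161, -0.01999765]), 'qd': array([-6.84080875e-05, -7.45236149e-04,  3.87933492e-04,  8.33382855e-04,
        8.80722120e-04, -1.08526636e-03, -3.30926342e-04]), 'tau': array([-7.53588620e-05, -5.63398933e+01,  1.22538976e+00, -1.93444633e+01,
        1.07650782e-02,  1.03325781e-02,  7.92553010e-06]), 'eef_pos': array([225.54658283, 608.98890656, 255.40343409]), 'tool_rot': array([-3.13970061e+00, -4.97416540e-06,  2.78682284e+00]), 'force': array([0.24265009, 0.4213047 , 0.27117522]), 'torque': array([ 0.00903105, -0.00247274, -0.02444195]), 'width': 85.45372364944899}
25.0
scene {'fx': 566.4310425595023, 'fy': 566.4310425595023, 'cx': 315.20703196958283, 'cy': 241.61175179889167, 'k1': -0.05562785587251983, 'position': array([1381.00973982,  698.75899274, 1109.89299826]), 'orientation': array([-2.27429243,  0.01208892,  2.23625234])}
top {'fx': 476.22462800743716, 'fy': 476.22462800743716, 'cx': 305.7769782943404, 'cy': 239.29891296647088, 'k1': -0.10777704719810191, 'position': array([ 253.15185766,  -42.97977353, 1101.30163946]), 'orientation': array([-2.93453832,  0.00404517, -1.44100706])}
wrist {'fx': 347.95017792684075, 'fy': 347.95017792684075, 'cx': 314.0296441445981, 'cy': 238.46992391278627, 'k1': -0.0033020722110308136, 'position': array([160.40302059, 633.11317364, 372.17677813]), 'orientation': array([2.86384448e+00, 1.68322806e-03, 1.21582753e+00])}
```

View pics/scene0.png

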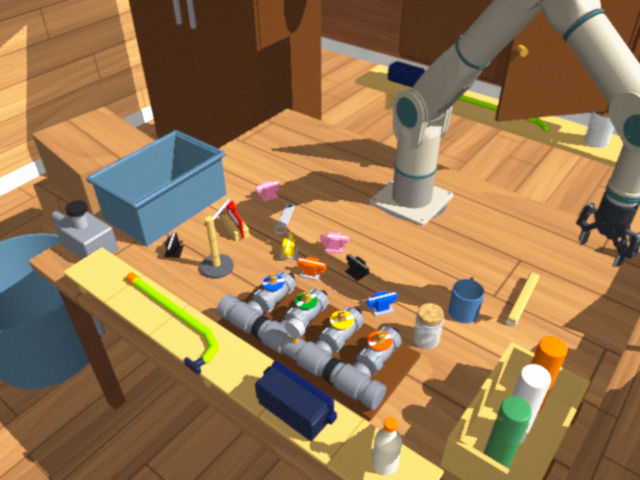

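View pics/top0.png

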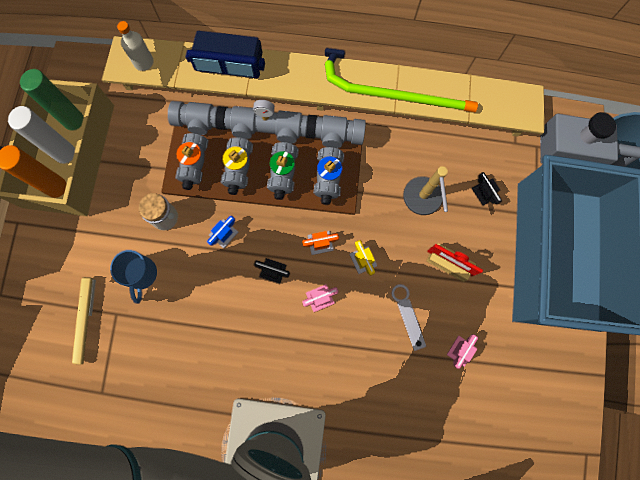

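View pics/wrist0.png

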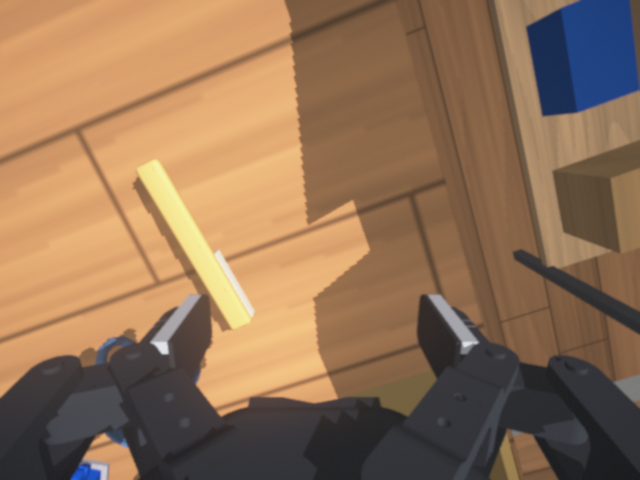

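```bash
cat > h.py <<'E'
from cell import ctrl, vision
import cv2, numpy as np
from scipy.spatial.transform import Rotation as Ro
def grab(n): return vision.get_image(n)
def ray(d,uv):
    K=np.array([[d["fx"],0,d["cx"]],[0,d["fy"],d["cy"]],[0,0,1]])
    p=cv2.undistortPoints(np.array(uv,float).reshape(-1,1,2),K,np.array([d["k1"],0,0,0,0])).reshape(-1,2)
    R=Ro.from_euler("xyz",d["orientation"]).as_matrix()
    return np.c_[p,np.ones(len(p))]@R.T
def onz(d,uv,z):
    r=ray(d,uv); c=np.array(d["position"]); return c+r*((z-c[2])/r[:,2])[:,None]
def proj(d,P):
    R=Ro.from_euler("xyz",d["orientation"]).as_matrix()
    q=(np.atleast_2d(P)-d["position"])@R; s=q[:,:2]/q[:,2:]
    s=s*(1+d["k1"]*(s**2).sum(1))[:,None]
    return s*[d["fx"],d["fy"]]+[d["cx"],d["cy"]]
def tri(ds,uvs):
    A=np.zeros((3,3));b=np.zeros(3)
    for d,u in zip(ds,uvs):
        r=ray(d,[u])[0]; r/=np.linalg.norm(r); M=np.eye(3)-np.outer(r,r); A+=M; b+=M@d["position"]
    return np.linalg.solve(A,b)
def crop(d,name,x,y,w,h,s):
    f=d["frame"][y:y+h,x:x+w,::-1]; cv2.imwrite(f"pics/{name}.png",cv2.resize(f,None,fx=s,fy=s,interpolation=cv2.INTER_CUBIC))
# travel (cm) in tool axes to bring TCP from state s to world point p (mm), keeping orientation
def togo(s,p):
    R=Ro.from_euler("xyz",s["tool_rot"]).as_matrix()
    return R.T@(np.array(p)-s["eef_pos"])/10
E
python3 - <<'E'
from h import *
d=grab("top"); s=grab("scene")
crop(d,"t1",150,90,240,180,3.3); crop(d,"t2",340,150,200,230,2.6); crop(s,"s1",140,170,280,220,2.8)
E
```

```text
(no output)
```

View pics/t1.png

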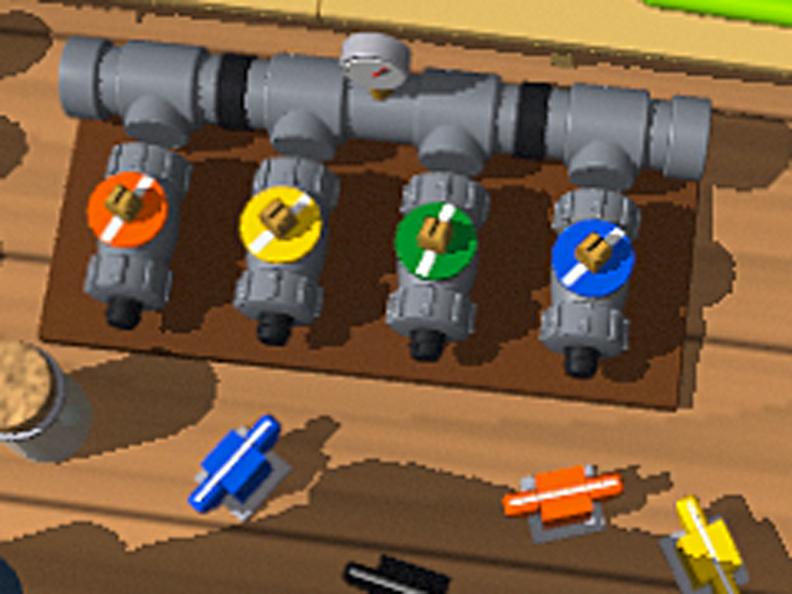

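View pics/t2.png

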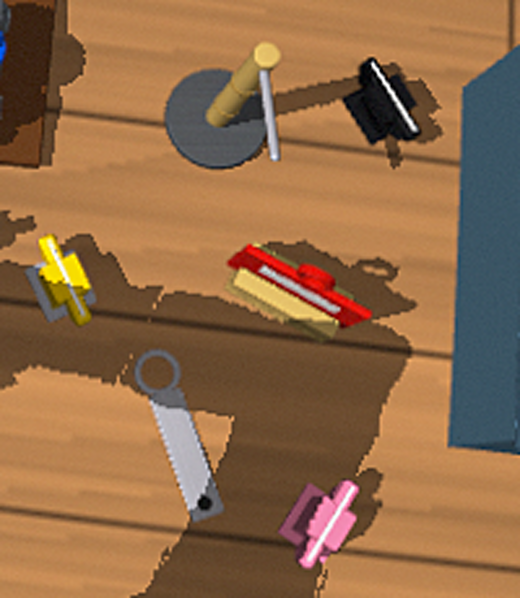

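View pics/s1.png

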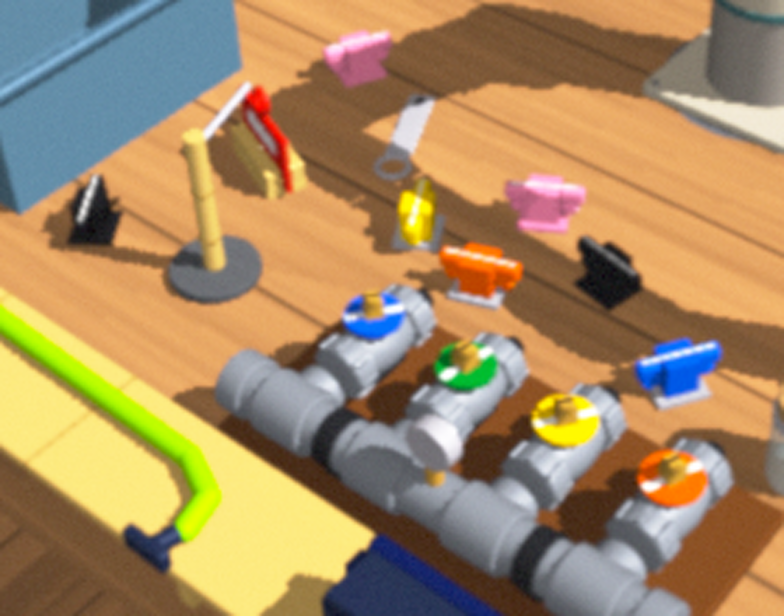

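```bash
cat >> h.py <<'E'
HUE={"blue":((105,150,70),(125,255,255)),"yellow":((24,150,110),(33,255,255)),"green":((45,120,50),(80,255,255)),"orange":((5,215,140),(14,255,255)),"red":((0,200,70),(4,255,255))}
def blobs(d,c,amin=15):
    hsv=cv2.cvtColor(d["frame"],cv2.COLOR_RGB2HSV); m=cv2.inRange(hsv,*map(np.array,HUE[c]))
    if c=="red": m|=cv2.inRange(hsv,np.array((174,180,70)),np.array((180,255,255)))
    n,l,st,ce=cv2.connectedComponentsWithStats(m)
    return [(st[i],ce[i],(l==i)) for i in range(1,n) if st[i][4]>=amin]
E
python3 - <<'E'
from h import *
for n in ("top","scene"):
    d=grab(n)
    for c in HUE:
        for st,ce,m in blobs(d,c): print(n,c,st,ce.round(1), onz(d,[ce],88 if 0 else 40).round(0)[0])
E
```

```text
top blue [186  50  69  13 347] [220.   55.9] [917. 267.  40.]
top blue [317 156  20  19 144] [323.8 163.3] [661. -28.  40.]
top blue [322 161  20  19 178] [333.8 172.2] [642. -54.  40.]
top blue [207 216  28  29 310] [221.5 230.5] [469. 185.  40.]
top blue [112 253  10  11  17] [115.6 257.4] [375. 419.  40.]
top yellow [223 147  18  18 120] [229.5 153.5] [657. 198.  40.]
top yellow [227 150  20  19 162] [239.2 161.6] [640. 171.  40.]
top yellow [355 240  20  35 271] [364.6 256.7] [ 451. -147.   40.]
top green [ 20  69  59  61 627] [37.2 90.1] [775. 729.  40.]
top green [ 55 105  23  20  62] [ 65.1 113.6] [716. 633.  40.]
top green [269 151  26  24 329] [281.8 163.1] [649.  70.  40.]
top orange [118  24  10   9  19] [123.2  28.3] [975. 540.  40.]
top orange [465 100  13   7  27] [471.3 102.1] [ 871. -372.   40.]
top orange [464 106  13   6  39] [469.9 108.9] [ 852. -369.   40.]
top orange [176 142  17  20 123] [181.7 150.2] [652. 314.  40.]
top orange [  7 145  13  24  51] [ 15.1 153.3] [598. 739.  40.]
top orange [184 145  17  20 147] [193.2 156.9] [639. 283.  40.]
top orange [302 23
[... 1002 characters left out ...]
14  38] [211.  352.4] [869. -36.  40.]
scene green [295 293   7  11  42] [297.9 298.2] [604.  15.  40.]
scene green [299 297  19  13 117] [309.2 303.9] [602.  51.  40.]
scene green [ 495  397   36   70 1338] [512.3 426.4] [620. 616.  40.]
scene orange [306 257  13   5  27] [312.4 258.3] [459. -52.  40.]
scene orange [297 260  30  15 234] [310.9 267.7] [492. -31.  40.]
scene orange [367 330  11  12  68] [371.7 335.9] [593. 239.  40.]
scene orange [372 344  14   6  53] [378.8 347.1] [612. 272.  40.]
scene orange [537 345  21  27 209] [547.2 360.3] [406. 610.  40.]
scene orange [384 425   8   7  17] [387.8 428.7] [784. 408.  40.]
scene red [227 202  16  35 122] [235.6 214.8] [ 445. -366.   40.]
```

```bash
cat >> h.py <<'E'
def whiteaxis(d,roi,z,sat=90,val=150):
    hsv=cv2.cvtColor(d["frame"],cv2.COLOR_RGB2HSV)
    w=(hsv[...,1]<sat)&(hsv[...,2]>val)&roi
    ys,xs=np.nonzero(w)
    if len(xs)<6: return None
    P=onz(d,np.c_[xs,ys],z)[:,:2]
    wt=hsv[ys,xs,2].astype(float)
    vx,vy,x0,y0=cv2.fitLine(P.astype(np.float32),cv2.DIST_HUBER,0,0.5,0.01).ravel()
    t=(P-[x0,y0])@[vx,vy]
    c=np.array([x0,y0])+(t.min()+t.max())/2*np.array([vx,vy])
    return np.degrees(np.arctan2(vy,vx))%180, c, t.max()-t.min(), len(xs)
from scipy.optimize import least_squares
def collar(d,c,near,z=88,tol=45):
    """near: world xy guess"""
    pts=[];roi=np.zeros(d["frame"].shape[:2],bool)
    for st,ce,m in blobs(d,c,8):
        p=onz(d,[ce],z)[0,:2]
        if np.hypot(*(p-near))<tol:
            k,_=cv2.findContours(m.astype(np.uint8),cv2.RETR_EXTERNAL,cv2.CHAIN_APPROX_NONE)
            pts.append(np.vstack(k).reshape(-1,2))
    hull=cv2.convexHull(np.vstack(pts)); k=np.zeros(roi.shape,np.uint8); cv2.fillPoly(k,[hull],1); 
    H=onz(d,hull.reshape(-1,2),z)[:,:2]
    f=least_squares(lambda q:np.hypot(*(H-q[:2]).T)-q[2],[*near,28],loss="soft_l1")
    return f.x, np.abs(f.fun).max(), whiteaxis(d,k>0,z)
def handle(d,c,near,z=44,tol=40):
    k=np.zeros(d["frame"].shape[:2],np.uint8)
    for st,ce,m in blobs(d,c,8):
        p=onz(d,[ce],z)[0,:2]
        if np.hypot(*(p-near))<tol: k|=m.astype(np.uint8)
    ys,xs=np.nonzero(k); pts=np.c_[xs,ys]
    h=cv2.convexHull(pts); kk=np.zeros_like(k); cv2.fillPoly(kk,[h],1)
    return whiteaxis(d,kk>0,z)
E
python3 - <<'E'
from h import *
np.set_printoptions(precision=1,suppress=True)
col={"orange":(632,290),"yellow":(632,180),"green":(635,70),"blue":(640,-40)}
han={"blue":(469,185),"yellow":(451,-147),"orange":(478,-42)}
for n in ("top","scene"):
    d=grab(n)
    for c,g in col.items():
        try: print(n,c,"collar",*collar(d,c,np.array(g)))
        except Exception as e: print(n,c,e)
    for c,g in han.items(): print(n,c,"handle",handle(d,c,np.array(g)))
E
```

```text
top orange collar [628.8 281.9  27.9] 0.8632037101555632 (np.float32(155.6084), array([629.4, 282.4]), np.float64(52.853044968233604), 37)
top yellow collar [630.5 173.4  27.3] 1.118240967418462 (np.float32(144.99648), array([631.8, 173.3]), np.float64(53.8512699749371), 37)
top green collar [632.3  65.8  28.2] 0.5593786806449295 (np.float32(166.81961), array([633.3,  65.7]), np.float64(54.110941064344104), 51)
top blue collar [633.9 -42.3  27.9] 0.8132335079632647 (np.float32(142.05951), array([635. , -42.4]), np.float64(52.8251566067954), 39)
top blue handle (np.float32(146.42773), array([471. , 188.5]), np.float64(72.6594466898155), 73)
top yellow handle (np.float32(30.982357), array([ 451.3, -147.1]), np.float64(69.89103050569807), 44)
top orange handle (np.float32(108.19272), array([479. , -42.7]), np.float64(71.78676442668632), 61)
scene orange collar [629.3 278.8  27.3] 2.5755335004903728 (np.float32(151.23488), array([632. , 279.6]), np.float64(46.39186877064235), 27)
scene yellow collar [630.2 173.6  28.4] 1.1194495699939289 (np.float32(143.52905), array([628.2, 172.3]), np.float64(52.30238472504668), 33)
scene green collar [632.9  66.1  28. ] 1.781941270822518 (np.float32(164.67725), array([633.1,  64.4]), np.float64(51.7487467104024), 32)
scene blue collar [634.7 -41.   27.6] 3.3502490988080353 (np.float32(143.62952), array([632.4, -44. ]), np.float64(51.91225037791136), 48)
scene blue handle (np.float32(145.13477), array([468.1, 186.2]), np.float64(70.34131598869914), 57)
scene yellow handle (np.float32(27.840162), array([ 460.6, -141.4]), np.float64(36.15715505794611), 14)
scene orange handle (np.float32(108.23985), array([473.8, -42.8]), np.float64(67.88858478187728), 17)
```

```bash
cat >> h.py <<'E'
def plan(p,ang=None):
    s=ctrl.read_state(); R=Ro.from_euler("xyz",s["tool_rot"]).as_matrix()
    h=np.degrees(np.arctan2(R[1,0],R[0,0]))
    print("clk %.2f"%s["clock"],"tcp",s["eef_pos"].round(1),"head %.1f"%h,"F",s["force"].round(1),"T",s["torque"].round(2),"w %.1f"%s["width"],"q7 %.2f"%s["qpos"][6],"tilt",(s["tool_rot"][:2]).round(3))
    if p is not None: print("travel cm",togo(s,p).round(2), "" if ang is None else "twist %.1f"%(((h-ang+90)%180)-90))
E
python3 -c "
from h import *
plan((470,187.5,180),145.8)"
```

```text
clk 0.45 tcp [225.7 609.5 256.2] head 159.7 F [-0.4 -0.5  0.2] T [ 0.03  0.01 -0.04] w 85.2 q7 -0.02 tilt [-3.141 -0.   ]
travel cm [-37.57 -31.09   7.62] twist 13.9
```

```bash
python3 -m inch '{"travel":[[-2,-1.6,0],[-5,-4,0],[-8,-6.6,0],[-11,-9.1,1],[-14,-11.6,2],[-17,-14,3],[-20,-16.5,4],[-23,-19,5],[-26,-21.5,6],[-29,-24,6]],"twist":[1,2,4,6,8,10,12,14,14,14],"fingers":[8,7,6,6,6,6,6,6,6,6]}'
python3 -c "
from h import *
plan((470,187.5,180),145.8)"
```

```text
clock: 1.28
eef_pos: [414.1, 281.6, 195.0]
tool_rot: [-3.139, -0.001, 2.543]
force: [0.5, 0.8, -0.7]
width: 60.0
clk 1.28 tcp [414.1 281.6 195. ] head 145.7 F [ 0.5  0.8 -0.7] T [-0.04 -0.04 -0.01] w 60.0 q7 0.39 tilt [-3.139e+00 -1.000e-03]
travel cm [-9.92 -4.62  1.5 ] twist -0.1
```

```bash
python3 -m inch '{"travel":[[-2,-1,0.3],[-5,-2.4,0.8],[-8,-3.8,1.3],[-10,-4.7,1.6],[-10,-4.7,1.6],[-10,-4.7,1.6],[-10,-4.7,1.6],[-10,-4.7,1.6],[-10,-4.7,1.6],[-10,-4.7,1.6]],"twist":[0,0,0,0,0,0,0,0,0,0],"fingers":[6,6,6,6,6,6,6,6,6,6]}'
python3 - <<'E'
from h import *
plan((470,187.5,180),145.8)
d=grab("wrist"); cv2.imwrite("pics/w1.png",d["frame"][:,:,::-1])
print(handle(d,"blue",np.array((470,187.5)),tol=70))
print(proj(d,[[470,187.5,44]]))
E
```

```text
clock: 2.12
eef_pos: [470.0, 189.7, 180.5]
tool_rot: [3.141, -0.0, 2.545]
force: [-0.4, 0.7, -0.3]
width: 60.1
clk 2.12 tcp [470.  189.7 180.5] head 145.8 F [-0.4  0.7 -0.3] T [ 0.03  0.03 -0.  ] w 60.1 q7 0.60 tilt [ 3.141 -0.   ]
travel cm [-0.13 -0.18  0.05] twist -0.0
(np.float32(147.21132), array([470.48438725, 187.24182162]), np.float64(74.54642451099409), 805)
[[311.9431259  236.63642972]]
```

View pics/w1.png

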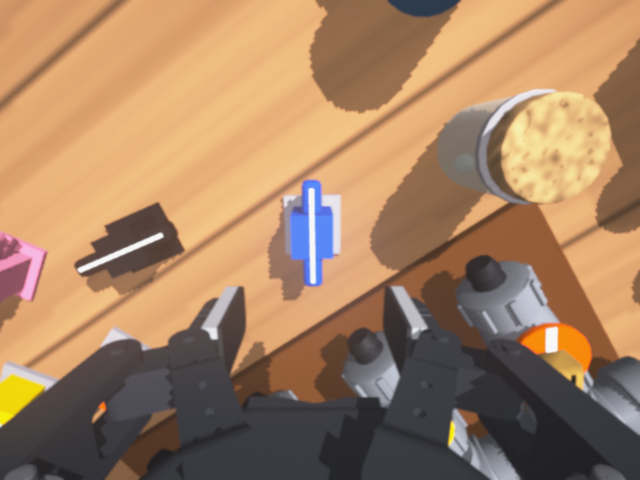

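```bash
python3 -m inch '{"travel":[[-0.15,-0.2,2],[-0.15,-0.2,5],[-0.15,-0.2,8],[-0.15,-0.2,11],[-0.15,-0.2,13],[-0.15,-0.2,14.4],[-0.15,-0.2,14.4],[-0.15,-0.2,14.4],[-0.15,-0.2,14.4],[-0.15,-0.2,14.4]],"twist":[-1.2,-1.2,-1.2,-1.2,-1.2,-1.2,-1.2,-1.2,-1.2,-1.2],"fingers":[6,6,6,6,6,6,6,6,5,2]}'
python3 -m inch '{"travel":[[0,0,0],[0,0,0],[0,0,0],[0,0,0],[0,0,0],[0,0,0],[0,0,-2],[0,0,-5],[0,0,-8.5],[0,0,-12]],"twist":[0,0,0,0,0,0,0,0,0,0],"fingers":[2,2,2,2,2,2,2,2,2,2]}'
python3 - <<'E'
from h import *
plan((634.3,-42,200),142.8)
d=grab("wrist"); cv2.imwrite("pics/w2.png",d["frame"][:,:,::-1])
E
```

```text
clock: 3.0
eef_pos: [471.3, 186.5, 37.5]
tool_rot: [3.14, 0.001, 2.564]
force: [-0.3, -1.0, 0.7]
width: 39.5
clock: 3.83
eef_pos: [469.9, 185.8, 157.7]
tool_rot: [-3.141, -0.001, 2.563]
force: [0.3, 0.2, -2.1]
width: 31.3
clk 3.83 tcp [469.9 185.8 157.7] head 146.9 F [ 0.3  0.2 -2.1] T [ 0.01 -0.01 -0.01] w 31.3 q7 0.62 tilt [-3.141e+00 -1.000e-03]
travel cm [-26.22 -10.09  -4.24] twist 4.1
```

View pics/w2.png

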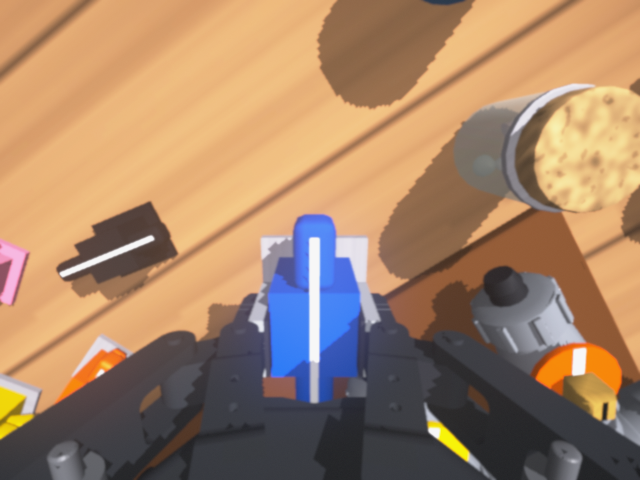

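```bash
cat >> h.py <<'E'
def inhand(d,uv,dz=8):
    s=ctrl.read_state(); R=Ro.from_euler("xyz",s["tool_rot"]).as_matrix()
    P=onz(d,uv,s["eef_pos"][2]+dz); return (P-s["eef_pos"])@R
E
python3 - <<'E'
from h import *
d=grab("wrist"); print(inhand(d,[[315,238],[315,214],[315,400]]).round(1))
hsv=cv2.cvtColor(d["frame"],cv2.COLOR_RGB2HSV)[200:405,300:330]
w=(hsv[...,1]<90)&(hsv[...,2]>150); ys,xs=np.nonzero(w); print(ys.min()+200,xs.mean()+300)
E
```

```text
[[ 38.1  -0.2  -8.2]
 [ 46.2  -0.2  -8.3]
 [-26.5  -0.2  -7.8]]
213 314.008938547486
```

```bash
python3 -m inch '{"travel":[[-2,-0.8,-1.5],[-5,-2,-2.5],[-8.5,-3.3,-2.5],[-12,-4.6,-2.5],[-16,-6.2,-2.5],[-20,-7.7,-2.5],[-23,-8.9,-2.5],[-25.3,-9.7,-2.5],[-26.2,-10.1,-2.5],[-26.2,-10.1,-2.5]],"twist":[1,2,3,4,4.2,4.2,4.2,4.2,4.2,4.2],"fingers":[2,2,2,2,2,2,2,2,2,2]}'
python3 - <<'E'
from h import *
plan((634.3,-42,180),142.6)
d=grab("scene"); crop(d,"s2",200,200,240,190,3.2)
d=grab("top"); 
for c,g in {"orange":(476,-43),"yellow":(452,-147)}.items(): print(handle(d,c,np.array(g)))
E
```

```text
clock: 4.77
eef_pos: [635.1, -45.2, 180.5]
tool_rot: [-3.14, 0.001, 2.486]
force: [-0.7, 0.1, -0.6]
width: 31.2
clk 4.77 tcp [635.1 -45.2 180.5] head 142.4 F [-0.7  0.1 -0.6] T [-0.03  0.05  0.02] w 31.2 q7 0.99 tilt [-3.14e+00  1.00e-03]
travel cm [0.26 0.2  0.05] twist -0.2Traceback (most recent call last):
  File "<stdin>", line 5, in <module>
  File "h.py", line 64, in handle
    h=cv2.convexHull(pts); kk=np.zeros_like(k); cv2.fillPoly(kk,[h],1)
                                                ~~~~~~~~~~~~^^^^^^^^^^
cv2.error: OpenCV(4.12.0) /io/opencv/modules/imgproc/src/drawing.cpp:2426: error: (-215:Assertion failed) p.checkVector(2, CV_32S) > 0 in function 'fillPoly'
```

View pics/s2.png

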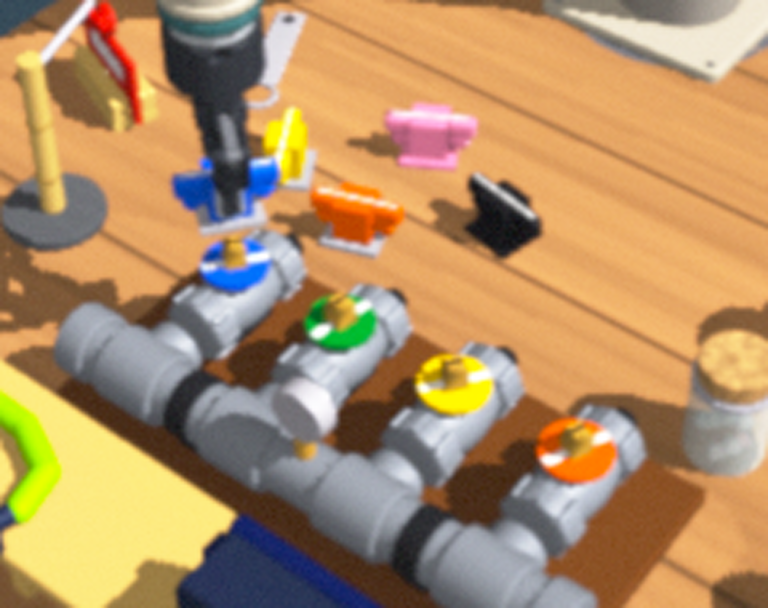

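```bash
python3 -m inch '{"travel":[[0.25,0.2,0],[0.25,0.2,0],[0.25,0.2,0.8],[0.25,0.2,1.6],[0.25,0.2,2.4],[0.25,0.2,3],[0.25,0.2,3.5],[0.25,0.2,4],[0.25,0.2,4.5],[0.25,0.2,5]],"twist":[0,0,0,0,0,0,0,0,0,0],"fingers":[2,2,2,2,2,2,2,2,2,2]}'
python3 -c "
from h import *
plan((634.3,-42,124.5),142.6)"
```

```text
clock: 5.7
eef_pos: [634.8, -42.1, 132.9]
tool_rot: [-3.14, 0.005, 2.488]
force: [-0.3, -5.0, 0.2]
width: 31.3
clk 5.70 tcp [634.8 -42.1 132.9] head 142.6 F [-0.3 -5.   0.2] T [-1.06 -0.1   0.02] w 31.3 q7 0.99 tilt [-3.14   0.005]
travel cm [ 0.05 -0.02  0.84] twist -0.0
```

```bash
python3 -m inch '{"travel":[[-0.03,-0.04,0.2],[-0.05,-0.06,0.4],[-0.05,-0.06,0.6],[-0.05,-0.06,0.8],[-0.05,-0.06,0.9],[-0.05,-0.06,1.0],[-0.05,-0.06,1.0],[-0.05,-0.06,1.0],[-0.05,-0.06,1.0],[-0.05,-0.06,1.0]],"twist":[0,0,0,0,0,0,0,0,0,0],"fingers":[2,2,2,2,2,2,2,2,2,2]}'
python3 -c "
from h import *
plan((634.3,-42,124.5),142.6)"
```

```text
clock: 6.53
eef_pos: [634.9, -42.2, 125.5]
tool_rot: [-3.141, 0.004, 2.488]
force: [-6.3, -5.8, 27.6]
width: 31.3
clk 6.53 tcp [634.9 -42.2 125.5] head 142.6 F [-6.3 -5.8 27.6] T [-1.15  1.64 -0.01] w 31.3 q7 0.99 tilt [-3.141  0.004]
travel cm [ 0.06 -0.02  0.1 ] twist -0.0
```

```bash
python3 -m inch '{"travel":[[0,-0.08,-0.1],[0,-0.1,-0.15],[0,-0.1,-0.15],[0,-0.1,-0.15],[0,-0.1,-0.15],[0,-0.1,-0.15],[0,-0.1,-0.15],[0,-0.1,-0.15],[0,-0.1,-0.15],[0,-0.1,-0.15]],"twist":[3,9,15,21,27,33,39,45,49,51],"fingers":[2,2,2,2,2,2,2,2,2,2]}'
python3 -c "
from h import *
plan((634.3,-42,124.5),90.8)"
```

```text
clock: 7.37
eef_pos: [634.6, -42.8, 125.6]
tool_rot: [3.138, 0.003, 1.596]
force: [-3.3, -4.1, 18.1]
width: 31.1
clk 7.37 tcp [634.6 -42.8 125.6] head 91.4 F [-3.3 -4.1 18.1] T [-0.99  0.89  0.07] w 31.1 q7 0.33 tilt [3.138e+00 3.000e-03]
travel cm [ 0.08 -0.03  0.11] twist 0.6
```

```bash
python3 -m inch '{"travel":[[0,0,0],[0,0,0],[0,0,0],[0,0,0],[0,0,0],[0,0,0],[0,0,0],[0,0,0],[0,0,0],[0,0,0]],"twist":[1,2,3,4,5,5,5,5,5,5],"fingers":[2,2,2,2,2,2,2,2,2,2]}'
python3 -c "
from h import *
plan(None)"
python3 -m inch '{"travel":[[0,0,0],[0,0,0],[0,0,0],[0,0,0],[0,0,0],[0,0,0],[0,0,0],[0,0,0],[0,0,0],[0,0,0]],"twist":[1,2,3,4,4,4,4,4,4,4],"fingers":[2,2,2,2,2,2,2,2,2,2]}'
python3 -c "
from h import *
plan(None)"
```

```text
clock: 8.2
eef_pos: [634.2, -43.3, 125.6]
tool_rot: [3.139, 0.003, 1.512]
force: [-4.6, -5.0, 18.6]
width: 31.0
clk 8.20 tcp [634.2 -43.3 125.6] head 86.6 F [-4.6 -5.  18.6] T [-1.15  1.1   0.17] w 31.0 q7 0.27 tilt [3.139e+00 3.000e-03]
clock: 9.03
eef_pos: [634.1, -43.2, 125.6]
tool_rot: [3.139, 0.004, 1.446]
force: [-4.9, -6.7, 18.6]
width: 31.2
clk 9.03 tcp [634.1 -43.2 125.6] head 82.9 F [-4.9 -6.7 18.6] T [-1.26  1.11  1.24] w 31.2 q7 0.22 tilt [3.139 0.004]
```

```bash
python3 -m inch '{"travel":[[0,0,0],[0,0,0],[0,0,0],[0,0,0],[0,0,0],[0,0,0],[0,0,0],[0,0,-1],[0,0,-4],[0,0,-8]],"twist":[-1,-2,-2,-2,-2,-2,-2,-2,-2,-2],"fingers":[2,2,2,6,6,6,6,6,6,6]}'
python3 - <<'E'
from h import *
plan((476.5,-42.8,190),108.2)
for n in ("top","scene"):
    d=grab(n); crop(d,"b_"+n,*((150,90,260,190,3) if n=="top" else (200,190,260,200,3)))
    for c,g in {"blue":(634,-42)}.items():
      try: print(n,c,handle(d,c,np.array(g),z=132))
      except Exception as e: print(n,c,"not seen")
E
```

```text
clock: 9.87
eef_pos: [631.2, -39.5, 200.9]
tool_rot: [-3.134, 0.0, 1.478]
force: [1.3, 0.1, -1.0]
width: 60.2
clk 9.87 tcp [631.2 -39.5 200.9] head 84.7 F [ 1.3  0.1 -1. ] T [ 0.01 -0.04  0.02] w 60.2 q7 0.20 tilt [-3.134  0.   ]
travel cm [ -1.76 -15.36   1.2 ] twist -23.5
top blue (np.float32(86.817795), array([634.71979661, -43.00465234]), np.float64(72.53831972181244), 32)
scene blue (np.float32(87.1674), array([630.97648383, -41.22269694]), np.float64(65.13652280972511), 46)
```

View pics/b_scene.png

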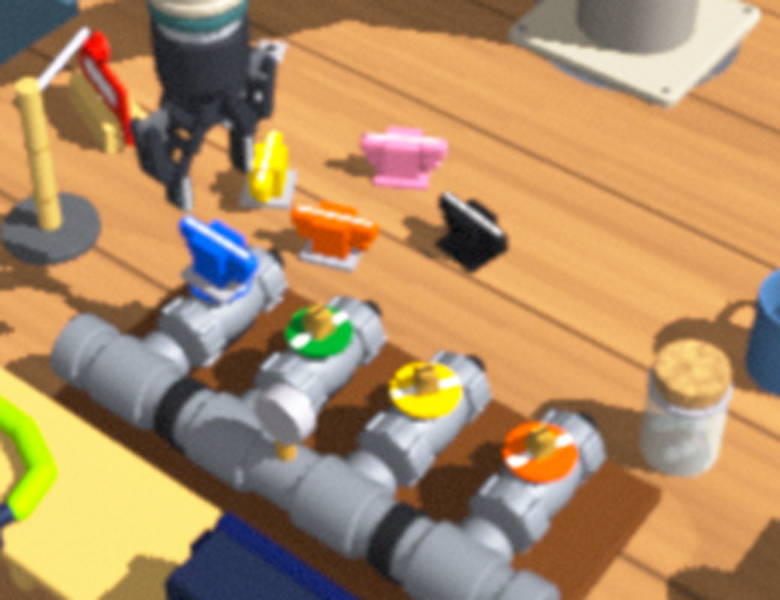

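View pics/b_top.png

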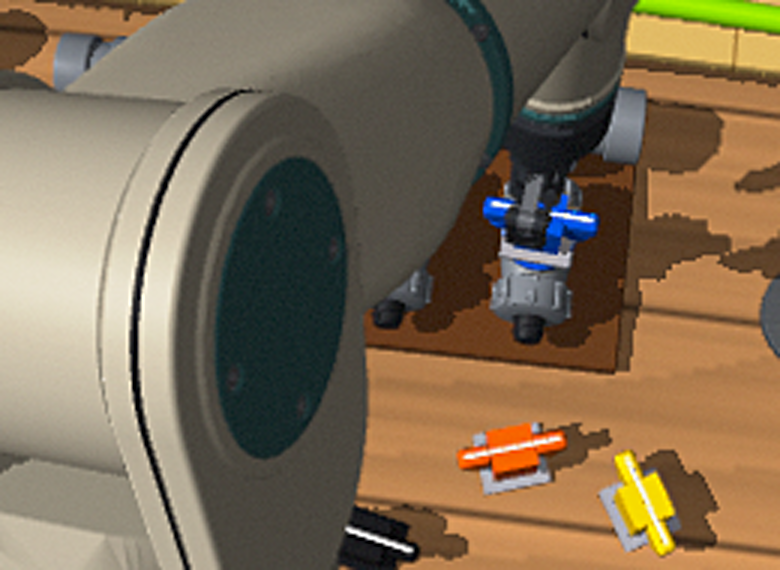

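```bash
python3 -m inch '{"travel":[[-0.2,-1.5,0],[-0.5,-4,0],[-0.8,-7.5,0.3],[-1.2,-11,0.6],[-1.5,-13.5,1],[-1.7,-15,1.2],[-1.8,-15.3,1.2],[-1.8,-15.3,1.2],[-1.8,-15.3,1.2],[-1.8,-15.3,1.2]],"twist":[-2,-6,-11,-16,-20,-23.5,-23.5,-23.5,-23.5,-23.5],"fingers":[6,6,6,6,6,6,6,6,6,6]}'
python3 - <<'E'
from h import *
d=grab("wrist"); cv2.imwrite("pics/w3.png",d["frame"][:,:,::-1])
r=handle(d,"orange",np.array((477,-42.8)),tol=50); print(r)
plan((*r[1],36.5),r[0])
E
```

```text
clock: 10.8
eef_pos: [481.3, -43.9, 191.1]
tool_rot: [3.14, 0.001, 1.887]
force: [-0.0, -0.1, -0.4]
width: 60.2
(np.float32(105.656075), array([469.27771867, -17.73705519]), np.float64(20.673944980322833), 253)
clk 10.85 tcp [481.1 -43.9 191. ] head 108.1 F [-0.1 -0.   0.2] T [ 0.05 -0.01 -0.06] w 59.8 q7 0.57 tilt [3.14e+00 1.00e-03]
travel cm [ 2.86 -0.33 15.44] twist 2.5
```

View pics/w3.png

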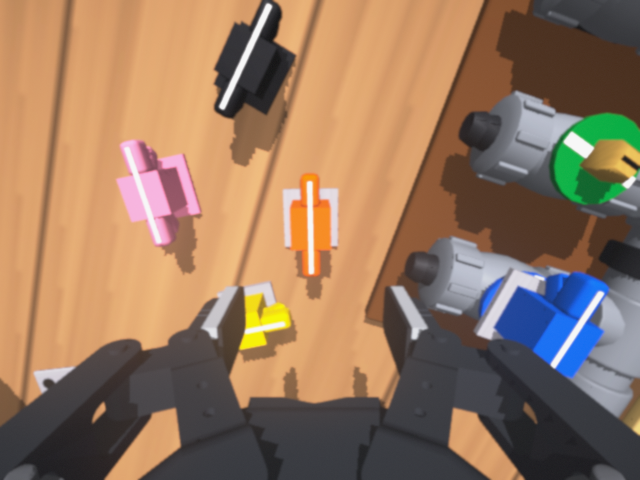

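```bash
python3 - <<'E'
from h import *
import h
d=grab("wrist")
roi=np.zeros((480,640),bool); roi[172:275,300:322]=1
r=whiteaxis(d,roi,44); print(r)
plan((*r[1],36.5),r[0])
E
```

```text
(np.float32(108.79079), array([477.91915502, -42.86052767]), np.float64(74.11784409406346), 524)
clk 10.90 tcp [480.7 -43.9 190.8] head 108.2 F [ 0.3  0.3 -0.3] T [0.05 0.05 0.04] w 60.5 q7 0.57 tilt [3.141e+00 1.000e-03]
travel cm [ 0.19 -0.25 15.43] twist -0.6
```

```bash
python3 -m inch '{"travel":[[0.15,-0.25,2],[0.15,-0.25,5],[0.15,-0.25,8.5],[0.15,-0.25,12],[0.15,-0.25,14],[0.15,-0.25,15.4],[0.15,-0.25,15.4],[0.15,-0.25,15.4],[0.15,-0.25,15.4],[0.15,-0.25,15.4]],"twist":[-0.6,-0.6,-0.6,-0.6,-0.6,-0.6,-0.6,-0.6,-0.6,-0.6],"fingers":[6,6,6,6,6,6,6,6,5,2]}'
python3 -m inch '{"travel":[[0,0,0],[0,0,0],[0,0,0],[0,0,0],[0,0,0],[0,0,0],[0,0,-2],[0,0,-6],[0,0,-10],[0,0,-14]],"twist":[0,0,0,0,0,0,0,0,0,0],"fingers":[2,2,2,2,2,2,2,2,2,2]}'
python3 - <<'E'
from h import *
plan((628.5,281,180),154.5)
d=grab("wrist"); cv2.imwrite("pics/w4.png",d["frame"][:,:,::-1])
d=grab("top"); cv2.imwrite("pics/t4.png",d["frame"][:,:,::-1])
E
```

```text
clock: 11.73
eef_pos: [477.8, -43.4, 37.8]
tool_rot: [3.139, 0.001, 1.898]
force: [-0.6, -0.1, 0.3]
width: 38.9
clock: 12.57
eef_pos: [475.8, -43.3, 178.6]
tool_rot: [-3.141, -0.0, 1.898]
force: [1.1, 0.1, -3.1]
width: 31.6
clk 12.57 tcp [475.8 -43.3 178.6] head 108.8 F [ 1.1  0.1 -3.1] T [ 0.01 -0.13  0.01] w 31.6 q7 0.63 tilt [-3.141 -0.   ]
travel cm [25.8  24.88 -0.15] twist -45.7
```

View pics/w4.png

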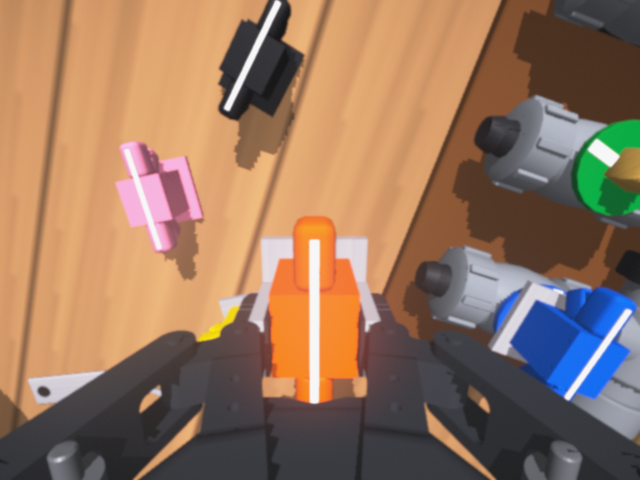

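View pics/t4.png

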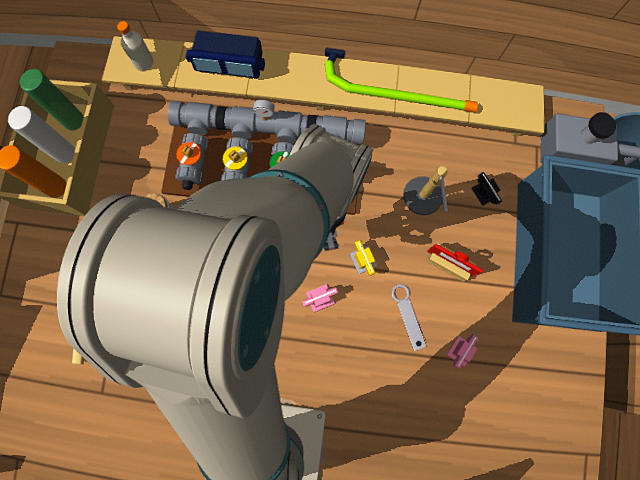

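```bash
python3 -m inch '{"travel":[[1.5,1.5,0],[4.2,4,0],[7,6.7,0],[9.8,9.4,0],[12.6,12.1,0],[15.3,14.8,0],[18,17.4,0],[20.7,20,0],[23,22.2,0],[25,24.2,0]],"twist":[-3,-8,-14,-20,-26,-32,-37,-41,-44,-45.5],"fingers":[2,2,2,2,2,2,2,2,2,2]}'
python3 -m inch '{"travel":[[0,0,0],[0,0,0],[0,0,0],[0,0,0],[0,0,0],[0,0,0],[0,0,0],[0,0,0],[0,0,0],[0,0,0]],"twist":[0,0,0,0,0,0,0,0,0,0],"fingers":[2,2,2,2,2,2,2,2,2,2]}'
python3 - <<'E'
from h import *
plan((628.8,281.5,125.5),154.8)
E
```

```text
clock: 13.5
eef_pos: [624.9, 274.2, 176.1]
tool_rot: [3.141, -0.001, 2.697]
force: [0.6, -0.5, -1.6]
width: 31.2
clock: 14.33
eef_pos: [625.2, 271.3, 176.9]
tool_rot: [3.141, 0.0, 2.692]
force: [-0.1, -0.3, -1.4]
width: 31.4
clk 14.33 tcp [625.2 271.3 176.9] head 154.3 F [-0.1 -0.3 -1.4] T [ 0.01 -0.03  0.01] w 31.4 q7 0.74 tilt [3.141 0.   ]
travel cm [0.12 1.08 5.14] twist -0.5
```

```bash
python3 -m inch '{"travel":[[0.12,0.7,0],[0.12,1.08,0],[0.12,1.08,0.8],[0.12,1.08,1.6],[0.12,1.08,2.2],[0.12,1.08,2.7],[0.12,1.08,3.2],[0.12,1.08,3.6],[0.12,1.08,4.0],[0.12,1.08,4.4]],"twist":[-0.5,-0.5,-0.5,-0.5,-0.5,-0.5,-0.5,-0.5,-0.5,-0.5],"fingers":[2,2,2,2,2,2,2,2,2,2]}'
python3 - <<'E'
from h import *
plan((628.8,281.5,125.5),154.8)
d=grab("scene"); crop(d,"s3",260,220,200,150,3.8)
E
```

```text
clock: 15.17
eef_pos: [628.9, 281.4, 132.4]
tool_rot: [-3.142, 0.0, 2.701]
force: [-0.2, 0.2, -1.5]
width: 31.2
clk 15.17 tcp [628.9 281.4 132.4] head 154.8 F [-0.2  0.2 -1.5] T [ 0.05 -0.02  0.06] w 31.2 q7 0.74 tilt [-3.142  0.   ]
travel cm [0.01 0.   0.69] twist -0.0
```

View pics/s3.png

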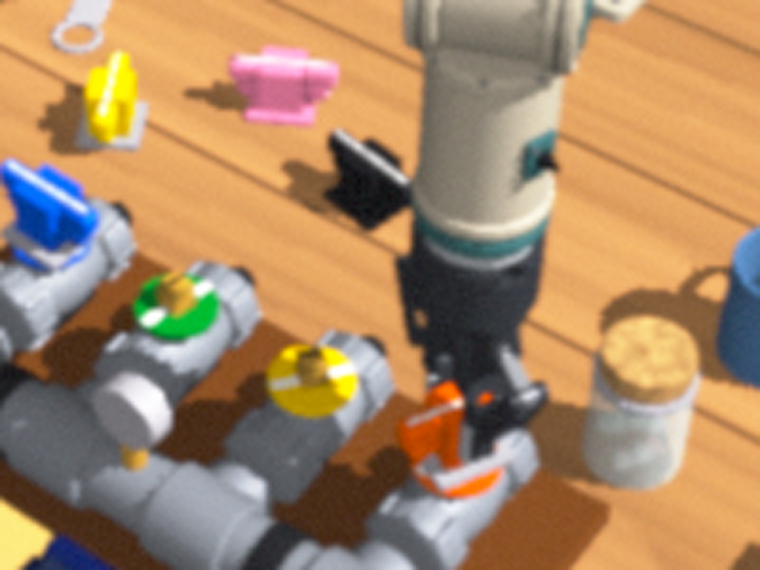

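```bash
python3 -m inch '{"travel":[[0,0,0.2],[0,0,0.4],[0,0,0.6],[0,0,0.8],[0,0,0.9],[0,0,0.95],[0,0,0.95],[0,0,0.9],[0,0,0.85],[0,0,0.85]],"twist":[0,0,0,0,0,0,0,0,0,0],"fingers":[2,2,2,2,2,2,2,2,2,2]}'
python3 - <<'E'
from h import *
plan((628.8,281.5,125.5),90.8)
E
```

```text
clock: 16.05
eef_pos: [629.0, 281.5, 126.1]
tool_rot: [3.141, 0.0, 2.701]
force: [-3.1, -1.3, 7.9]
width: 31.7
clk 16.05 tcp [629.  281.5 126.1] head 154.8 F [-3.1 -1.3  7.9] T [-0.3   0.59  0.02] w 31.7 q7 0.74 tilt [3.141 0.   ]
travel cm [ 0.01 -0.01  0.06] twist 64.0
```

```bash
python3 -m inch '{"travel":[[0,0,0.1],[0,0,0.1],[0,0,0.1],[0,0,0.1],[0,0,0.1],[0,0,0.1],[0,0,0.1],[0,0,0.1],[0,0,0.1],[0,0,0.1]],"twist":[3,9,15,21,27,33,39,45,51,57],"fingers":[2,2,2,2,2,2,2,2,2,2]}'
python3 -m inch '{"travel":[[0,0,0],[0,0,0],[0,0,0],[0,0,0],[0,0,0],[0,0,0],[0,0,0],[0,0,0],[0,0,0],[0,0,0]],"twist":[3,5,7,9,11,12,12,12,12,12],"fingers":[2,2,2,2,2,2,2,2,2,2]}'
python3 - <<'E'
from h import *
plan(None)
E
```

```text
clock: 16.88
eef_pos: [629.3, 281.5, 126.1]
tool_rot: [3.14, -0.001, 1.702]
force: [-3.3, -1.7, 12.4]
width: 31.2
clock: 17.72
eef_pos: [629.2, 281.3, 126.1]
tool_rot: [3.141, -0.001, 1.498]
force: [-4.7, -2.5, 13.1]
width: 31.3
clk 17.72 tcp [629.2 281.3 126.1] head 85.8 F [-4.7 -2.5 13.1] T [-0.57  0.91  0.26] w 31.3 q7 -0.19 tilt [ 3.141e+00 -1.000e-03]
```

Torque is only starting to rise; turn a few degrees more to confirm the stop.

```bash
python3 -m inch '{"travel":[[0,0,0],[0,0,0],[0,0,0],[0,0,0],[0,0,0],[0,0,0],[0,0,0],[0,0,0],[0,0,0],[0,0,0]],"twist":[1,2,3,3,3,3,3,3,3,3],"fingers":[2,2,2,2,2,2,2,2,2,2]}'
python3 - <<'E'
from h import *
plan(None)
E
python3 -m inch '{"travel":[[0,0,0],[0,0,0],[0,0,0],[0,0,0],[0,0,0],[0,0,0],[0,0,-1],[0,0,-3.5],[0,0,-6.5],[0,0,-9]],"twist":[-1,-1,-1,-1,-1,-1,-1,-1,-1,-1],"fingers":[2,2,6,6,6,6,6,6,6,6]}'
python3 - <<'E'
from h import *
plan((452,-146.5,200),31)
d=grab("top"); cv2.imwrite("pics/t5.png",d["frame"][:,:,::-1])
d=grab("scene"); crop(d,"s5",200,170,260,200,3)
E
```

```text
clock: 18.55
eef_pos: [629.2, 281.3, 126.1]
tool_rot: [3.14, 0.0, 1.45]
force: [-4.3, -2.9, 13.4]
width: 31.4
clk 18.55 tcp [629.2 281.3 126.1] head 83.1 F [-4.3 -2.9 13.4] T [-0.66  0.98  1.27] w 31.4 q7 -0.23 tilt [3.14 0.  ]
clock: 19.38
eef_pos: [629.1, 281.4, 215.2]
tool_rot: [3.141, 0.0, 1.462]
force: [0.6, 0.6, -0.0]
width: 59.8
clk 19.38 tcp [629.1 281.4 215.2] head 83.8 F [ 0.6  0.6 -0. ] T [-0.01 -0.09 -0.03] w 59.8 q7 -0.26 tilt [3.141 0.   ]
travel cm [-44.47 -12.96   1.52] twist 52.8
```

View pics/s5.png

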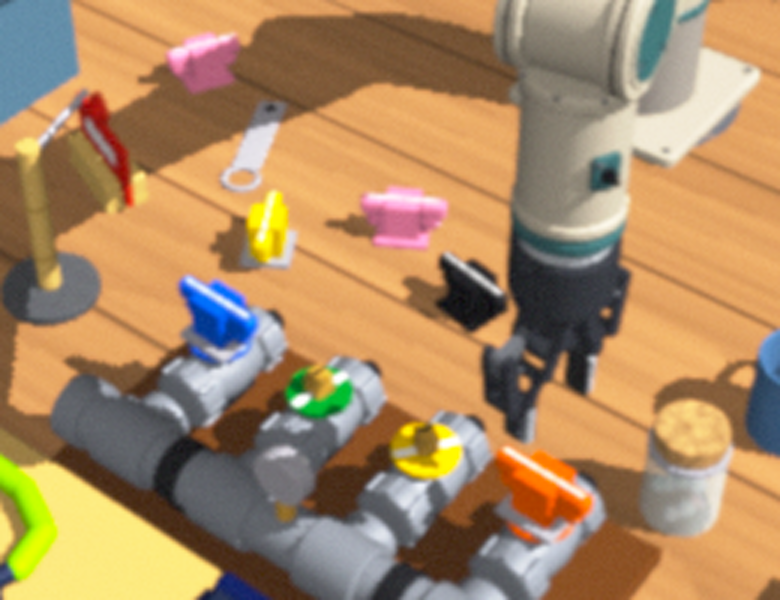

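View pics/t5.png

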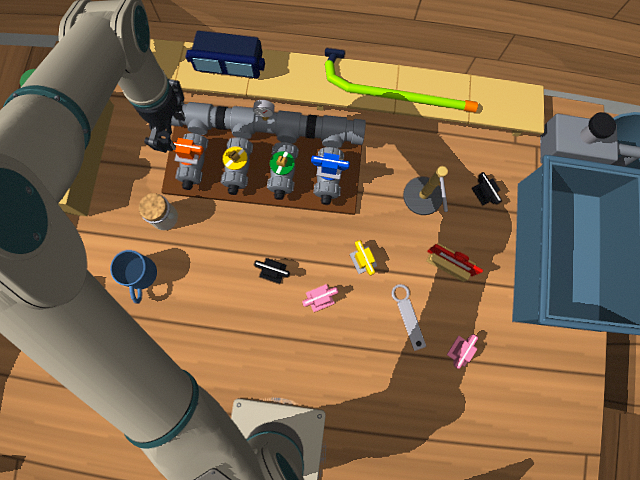

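```bash
python3 -m inch '{"travel":[[-2,-0.6,0],[-5.5,-1.6,0],[-9.5,-2.8,0],[-13.5,-4,0],[-17.5,-5.1,0],[-21.5,-6.3,0],[-25.5,-7.5,0],[-29.5,-8.6,0],[-33.5,-9.8,0],[-37,-10.8,0]],"twist":[3,8,14,20,26,32,38,44,49,52],"fingers":[6,6,6,6,6,6,6,6,6,6]}'
python3 - <<'E'
from h import *
plan((452,-146.5,195),31)
E
```

```text
clock: 20.32
eef_pos: [479.7, -76.8, 213.5]
tool_rot: [3.141, 0.0, 0.549]
force: [-0.4, -0.4, -0.7]
width: 60.0
clk 20.32 tcp [479.7 -76.8 213.5] head 31.5 F [-0.4 -0.4 -0.7] T [ 0.05 -0.02 -0.02] w 60.0 q7 -0.36 tilt [3.141 0.   ]
travel cm [-6.01  4.5   1.85] twist 0.5
```

```bash
python3 -m inch '{"travel":[[-1.5,1.2,0.5],[-3.5,2.8,1],[-5,4,1.5],[-6,4.6,1.8],[-6,4.6,1.8],[-6,4.6,1.8],[-6,4.6,1.8],[-6,4.6,1.8],[-6,4.6,1.8],[-6,4.6,1.8]],"twist":[0.5,0.5,0.5,0.5,0.5,0.5,0.5,0.5,0.5,0.5],"fingers":[6,6,6,6,6,6,6,6,6,6]}'
python3 - <<'E'
from h import *
plan((452,-146.5,195),31)
d=grab("wrist"); cv2.imwrite("pics/w5.png",d["frame"][:,:,::-1])
print(proj(d,[[452,-146.5,44]]))
r=handle(d,"yellow",np.array((452,-146.5)),tol=50); print(r)
plan((*r[1],36.5),r[0])
E
```

```text
clock: 21.15
eef_pos: [454.9, -144.4, 195.3]
tool_rot: [-3.141, -0.0, 0.547]
force: [0.4, -0.3, -0.2]
width: 60.1
clk 21.15 tcp [ 454.9 -144.4  195.3] head 31.4 F [ 0.4 -0.3 -0.2] T [ 0.01  0.01 -0.01] w 60.1 q7 -0.20 tilt [-3.141 -0.   ]
travel cm [-0.36  0.03  0.03] twist 0.4
[[314.11353039 234.37163849]]
(np.float32(32.085148), array([ 450.53625579, -147.72709584]), np.float64(74.58512252348395), 476)
clk 21.20 tcp [ 454.9 -144.6  195.3] head 31.3 F [-0.3  0.6 -0.6] T [ 0.03  0.04 -0.05] w 59.7 q7 -0.20 tilt [-3.142 -0.   ]
travel cm [-0.53  0.04 15.88] twist -0.7
```

View pics/w5.png

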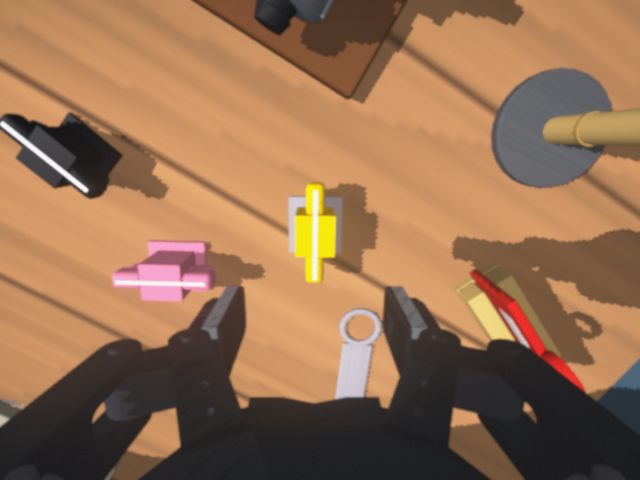

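```bash
python3 -m inch '{"travel":[[-0.5,0,2],[-0.5,0,5],[-0.5,0,8.5],[-0.5,0,12],[-0.5,0,14.5],[-0.5,0,15.9],[-0.5,0,15.9],[-0.5,0,15.9],[-0.5,0,15.9],[-0.5,0,15.9]],"twist":[-0.7,-0.7,-0.7,-0.7,-0.7,-0.7,-0.7,-0.7,-0.7,-0.7],"fingers":[6,6,6,6,6,6,6,6,5,2]}'
python3 -m inch '{"travel":[[0,0,0],[0,0,0],[0,0,0],[0,0,0],[0,0,0],[0,0,0],[0,0,-2],[0,0,-6],[0,0,-10],[0,0,-14]],"twist":[0,0,0,0,0,0,0,0,0,0],"fingers":[2,2,2,2,2,2,2,2,2,2]}'
python3 - <<'E'
from h import *
plan((630.7,172.8,180),144.5)
d=grab("wrist"); cv2.imwrite("pics/w6.png",d["frame"][:,:,::-1])
d=grab("top")
for n in ("top","scene"):
  d=grab(n)
  for c,g in {"yellow":(631,173)}.items(): 
    try: print(collar(d,c,np.array(g)))
    except Exception: print("occl")
E
```

```text
clock: 22.03
eef_pos: [451.1, -148.1, 37.4]
tool_rot: [3.14, -0.001, 0.558]
force: [0.3, 0.0, 0.3]
width: 38.9
clock: 22.87
eef_pos: [449.5, -147.5, 178.2]
tool_rot: [-3.141, 0.001, 0.558]
force: [2.2, 1.8, -2.4]
width: 31.1
clk 22.87 tcp [ 449.5 -147.5  178.2] head 32.0 F [ 2.2  1.8 -2.4] T [ 0.02 -0.09  0.01] w 31.1 q7 -0.13 tilt [-3.141e+00  1.000e-03]
travel cm [ 32.33 -17.59  -0.19] twist 67.5
(array([630.81185243, 173.32156128,  27.37733393]), np.float64(11.525316522239436), (np.float32(143.02475), array([632.92072187, 173.22930893]), np.float64(52.04128900776414), 34))
(array([630.36610519, 173.6215281 ,  28.54500513]), np.float64(1.3037915142932235), (np.float32(143.52905), array([628.19177428, 172.32192988]), np.float64(52.30238472504668), 33))
```

View pics/w6.png

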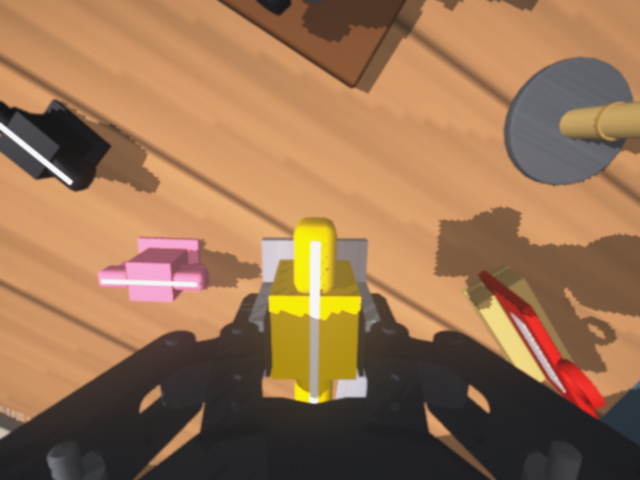

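```bash
python3 -m inch '{"travel":[[1.5,-0.8,-0.5],[4.5,-2.4,-1],[8,-4.3,-1],[11.5,-6.2,-1],[15,-8.2,-1],[18.5,-10,-1],[22,-12,-1],[25.5,-13.9,-1],[28.5,-15.5,-1],[31,-16.9,-1]],"twist":[-4,-10,-17,-24,-31,-38,-45,-52,-59,-65],"fingers":[2,2,2,2,2,2,2,2,2,2]}'
python3 -m inch '{"travel":[[0,0,0],[0,0,0],[0,0,0],[0,0,0],[0,0,0],[0,0,0],[0,0,0],[0,0,0],[0,0,0],[0,0,0]],"twist":[-6,-13,-20,-27,-34,-40,-45,-47.5,-47.5,-47.5],"fingers":[2,2,2,2,2,2,2,2,2,2]}'
python3 - <<'E'
from h import *
plan((630.8,172.8,125.5),144)
E
```

```text
clock: 23.9
eef_pos: [623.3, 163.2, 184.0]
tool_rot: [-3.138, -0.002, 1.701]
force: [0.2, -0.5, -1.0]
width: 31.2
clock: 24.73
eef_pos: [622.7, 159.5, 184.7]
tool_rot: [-3.14, -0.003, 2.52]
force: [0.8, 0.2, -1.8]
width: 31.1
clk 24.73 tcp [622.7 159.5 184.7] head 144.4 F [ 0.8  0.2 -1.8] T [ 0.03  0.01 -0.01] w 31.1 q7 0.77 tilt [-3.14e+00 -3.00e-03]
travel cm [0.11 1.56 5.92] twist 0.4
```

```bash
python3 -m inch '{"travel":[[0.1,0.8,0],[0.1,1.4,0],[0.1,1.56,0.8],[0.1,1.56,1.6],[0.1,1.56,2.4],[0.1,1.56,3.2],[0.1,1.56,3.8],[0.1,1.56,4.3],[0.1,1.56,4.8],[0.1,1.56,5.2]],"twist":[0.4,0.4,0.4,0.4,0.4,0.4,0.4,0.4,0.4,0.4],"fingers":[2,2,2,2,2,2,2,2,2,2]}'
python3 - <<'E'
from h import *
plan((630.8,172.8,125.5),144)
d=grab("scene"); crop(d,"s6",240,220,200,150,3.8)
E
```

```text
clock: 25.57
eef_pos: [631.3, 173.5, 133.6]
tool_rot: [-3.141, -0.002, 2.515]
force: [-2.2, 1.6, -0.2]
width: 31.2
clk 25.57 tcp [631.3 173.5 133.6] head 144.1 F [-2.2  1.6 -0.2] T [ 0.35  0.55 -0.05] w 31.2 q7 0.76 tilt [-3.141e+00 -2.000e-03]
travel cm [-0.   -0.08  0.81] twist 0.1
```

View pics/s6.png

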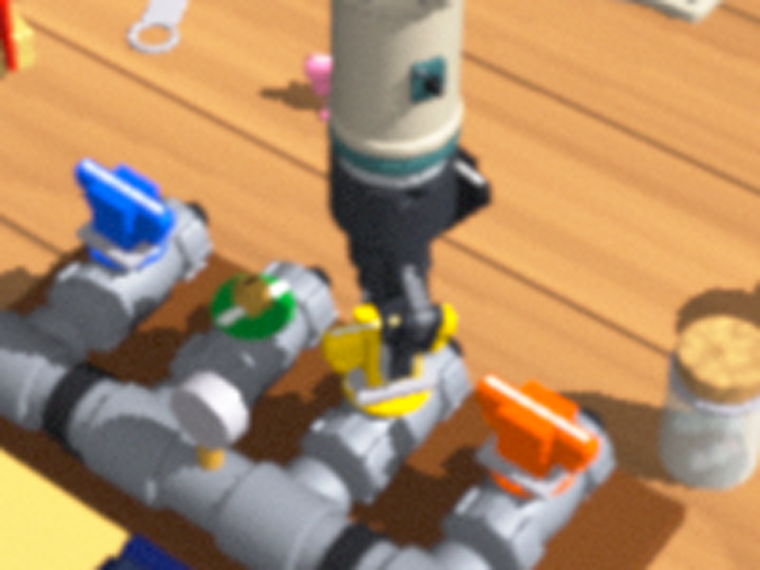

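Sliding on freely; press home, then turn.

```bash
python3 -m inch '{"travel":[[0,0,0.2],[0,0,0.4],[0,0,0.6],[0,0,0.8],[0,0,0.95],[0,0,1.05],[0,0,1.05],[0,0,1.05],[0,0,1.0],[0,0,1.0]],"twist":[0,0,0,0,0,0,0,0,0,0],"fingers":[2,2,2,2,2,2,2,2,2,2]}'
python3 - <<'E'
from h import *
plan((630.8,172.8,125.5),90.8)
E
python3 -m inch '{"travel":[[0,0,0],[0,0,0],[0,0,0],[0,0,0],[0,0,0],[0,0,0],[0,0,0],[0,0,0],[0,0,0],[0,0,0]],"twist":[3,9,15,21,27,33,39,45,51,55],"fingers":[2,2,2,2,2,2,2,2,2,2]}'
python3 -m inch '{"travel":[[0,0,0],[0,0,0],[0,0,0],[0,0,0],[0,0,0],[0,0,0],[0,0,0],[0,0,0],[0,0,0],[0,0,0]],"twist":[1,2,3,4,5,6,6,6,6,6],"fingers":[2,2,2,2,2,2,2,2,2,2]}'
python3 - <<'E'
from h import *
plan(None)
E
```

```text
clock: 26.45
eef_pos: [631.4, 173.7, 125.7]
tool_rot: [3.141, -0.001, 2.515]
force: [-7.3, 2.2, 9.2]
width: 31.0
clk 26.45 tcp [631.4 173.7 125.7] head 144.1 F [-7.3  2.2  9.2] T [ 0.54  1.59 -0.07] w 31.0 q7 0.76 tilt [ 3.141e+00 -1.000e-03]
travel cm [ 0.   -0.11  0.02] twist 53.3
clock: 27.28
eef_pos: [631.3, 173.4, 125.7]
tool_rot: [-3.14, -0.001, 1.551]
force: [-7.6, 3.2, 10.2]
width: 31.4
clock: 28.12
eef_pos: [631.1, 173.5, 125.7]
tool_rot: [-3.14, 0.0, 1.455]
force: [-8.4, 1.7, 10.8]
width: 31.4
clk 28.12 tcp [631.1 173.5 125.7] head 83.4 F [-8.4  1.7 10.8] T [0.36 1.73 1.22] w 31.4 q7 -0.04 tilt [-3.14  0.  ]
```

```bash
python3 -m inch '{"travel":[[0,0,0],[0,0,0],[0,0,0],[0,0,0],[0,0,0],[0,0,0],[0,0,-1],[0,0,-3.5],[0,0,-6.5],[0,0,-9]],"twist":[-1,-1,-1,-1,-1,-1,-1,-1,-1,-1],"fingers":[2,2,6,6,6,6,6,6,6,6]}'
python3 -m inch '{"travel":[[-2,0,-1],[-5,0,-2],[-9,0,-2],[-13,0,-2],[-17,0,-2],[-21,0,-2],[-25,0,-2],[-29,0,-2],[-32,0,-2],[-34,0,-2]],"twist":[0,0,0,0,0,0,0,0,0,0],"fingers":[6,6,6,6,6,6,6,6,6,6]}'
python3 - <<'E'
from h import *
plan(None)
np.set_printoptions(precision=1,suppress=True)
for n in ("top","scene"):
    d=grab(n); cv2.imwrite(f"pics/{n}7.png",d["frame"][:,:,::-1])
    for c,g in {"blue":(634,-42),"yellow":(631,173),"orange":(629,281)}.items():
      try: print(n,c,handle(d,c,np.array(g),z=132))
      except Exception as e: print(n,c,"not seen")
E
```

```text
clock: 28.95
eef_pos: [632.6, 172.5, 216.4]
tool_rot: [3.14, 0.0, 1.467]
force: [-0.2, -0.2, 0.4]
width: 59.9
clock: 29.78
eef_pos: [595.2, -171.4, 235.1]
tool_rot: [3.141, 0.003, 1.462]
force: [0.5, -0.4, -0.2]
width: 59.7
clk 29.78 tcp [ 595.2 -171.4  235.1] head 83.7 F [ 0.5 -0.4 -0.2] T [-0.01  0.01 -0.09] w 59.7 q7 0.44 tilt [3.141e+00 3.000e-03]
top blue not seen
top yellow not seen
top orange (np.float32(82.48289), array([631.3, 312.4]), np.float64(10.297150405959204), 7)
scene blue (np.float32(87.1674), array([631. , -41.2]), np.float64(65.13652280972511), 46)
scene yellow (np.float32(88.15572), array([627.9, 177.8]), np.float64(79.24520945156138), 50)
scene orange (np.float32(89.85402), array([626.3, 284. ]), np.float64(65.904251678111), 58)
```

View pics/top7.png

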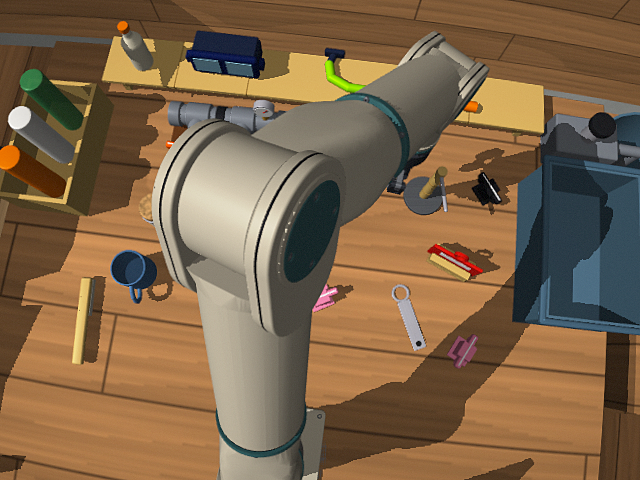

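View pics/scene7.png

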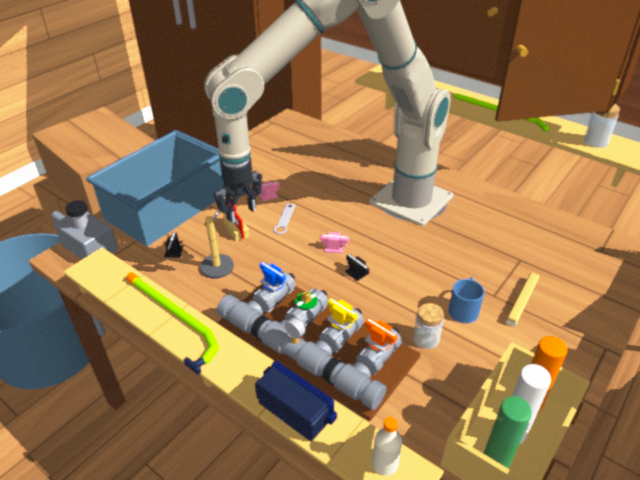

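```bash
python3 - <<'E'
import cv2,numpy as np
a=cv2.imread("pics/top0.png")[150:290,395:515]; b=cv2.imread("pics/scene0.png")[180:290,180:270]
a=cv2.resize(a,None,fx=4,fy=4,interpolation=cv2.INTER_CUBIC); b=cv2.resize(b,None,fx=4,fy=4,interpolation=cv2.INTER_CUBIC)
cv2.imwrite("pics/za.png",a);cv2.imwrite("pics/zb.png",cv2.resize(b,None,fx=1.25,fy=1.25))
E
```

```text
(no output)
```

View pics/za.png

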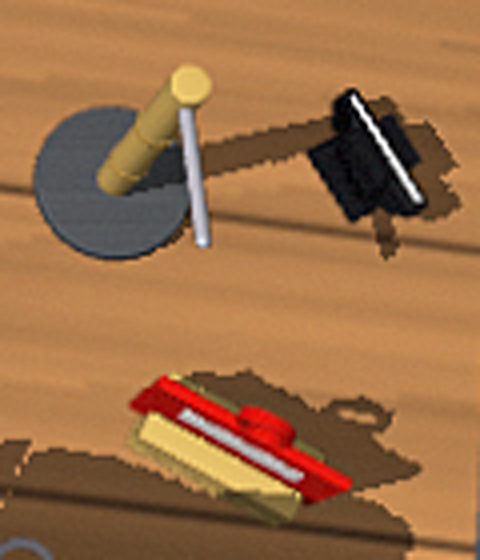

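View pics/zb.png

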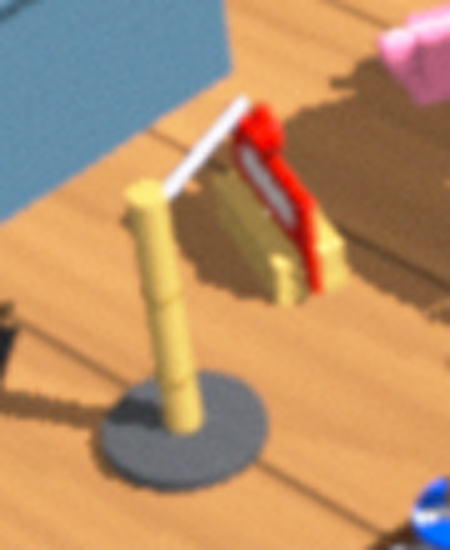

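```bash
python3 - <<'E'
from h import *
np.set_printoptions(precision=1,suppress=True)
t=grab("top"); s=grab("scene")
print("foot",onz(t,[[423,195.5]],3),onz(s,[[217,265.6]],3))
print("posttop",onz(t,[[442.5,171.3]],180),onz(s,[[209.4,218]],180),tri([t,s],[[442.5,171.3],[209.4,218]]))
print("tip",onz(t,[[446,210.8]],184),onz(s,[[228.6,200]],184),tri([t,s],[[446,210.8],[228.6,200]]))
print("sign edge",onz(t,[[437,245.5],[482.5,270.5]],78), "eye top",onz(t,[[462,254]],108))
print("scene eye",onz(s,[[232.5,206.5]],94))
E
```

```text
foot [[ 625.2 -275.9    3. ]] [[ 619.2 -277.1    3. ]]
posttop [[ 622.7 -275.   180. ]] [[ 620.7 -273.4  180. ]] [ 621.6 -273.8  180.9]
tip [[ 538.1 -286.4  184. ]] [[ 534.5 -286.   184. ]] [ 536.7 -284.9  186.2]
sign edge [[ 489.1 -299.9   78. ]
 [ 446.2 -405.1   78. ]] eye top [[ 470.6 -347.7  108. ]]
scene eye [[ 468.8 -348.7   94. ]]
```

```bash
python3 - <<'E'
from h import *
plan((454.6,-385,190),67.8)
t=grab("top"); print(onz(t,[[515,320],[517,300],[545,160]],110).round(0))
E
```

```text
clk 29.98 tcp [ 596.4 -166.3  234.5] head 83.9 F [ 1.2  0.4 -0.5] T [ 0.05 -0.08 -0.04] w 59.9 q7 0.44 tilt [ 3.142 -0.   ]
travel cm [-23.24 -11.8    4.44] twist 16.1
[[ 344. -470.  110.]
 [ 386. -473.  110.]
 [ 712. -528.  110.]]
```

```bash
python3 -m inch '{"travel":[[0,-3,0],[-0.5,-7,0],[-1.5,-11,0],[-3,-13.5,0],[-6.5,-13.5,0],[-10.5,-13,0],[-14.5,-12.5,1],[-18,-12,2],[-21,-11.8,3],[-23,-11.8,4]],"twist":[2,5,8,11,14,16,16,16,16,16],"fingers":[6,6,6,6,5,5,5,5,5,5]}'
python3 -m inch '{"travel":[[0,0,0],[0,0,0],[0,0,0],[0,0,0],[0,0,0],[0,0,0],[0,0,0],[0,0,0],[0,0,0],[0,0,0]],"twist":[0,0,0,0,0,0,0,0,0,0],"fingers":[4,4,4,4,4,4,4,4,4,4]}'
python3 - <<'E'
from h import *
plan((454.6,-385,190),67.8)
d=grab("wrist"); cv2.imwrite("pics/w8.png",d["frame"][:,:,::-1])
E
```

```text
clock: 30.87
eef_pos: [456.4, -384.1, 194.0]
tool_rot: [3.14, 0.002, 1.189]
force: [-0.0, -0.4, 0.9]
width: 50.0
clock: 31.7
eef_pos: [455.8, -381.8, 194.4]
tool_rot: [3.142, 0.0, 1.188]
force: [0.1, -0.2, 0.1]
width: 39.9
clk 31.70 tcp [ 455.8 -381.8  194.4] head 68.1 F [ 0.1 -0.2  0.1] T [ 0.03 -0.02 -0.01] w 39.9 q7 0.66 tilt [3.142 0.   ]
travel cm [-0.34  0.01  0.44] twist 0.3
```

View pics/w8.png

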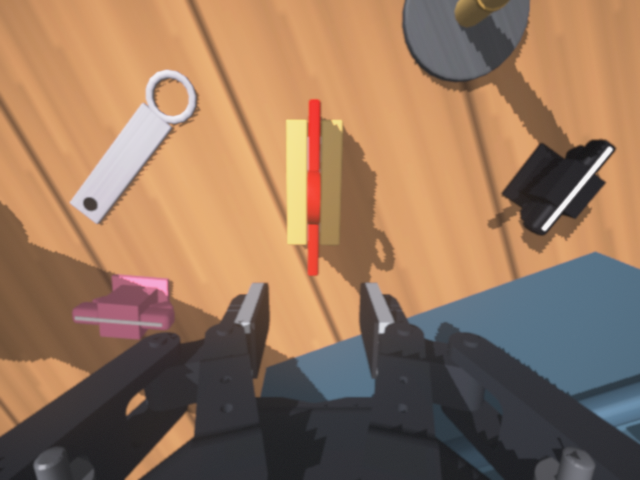

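```bash
python3 - <<'E'
from h import *
np.set_printoptions(precision=1,suppress=True)
d=grab("wrist"); 
print(onz(d,[[597,253],[265,372]],0), onz(d,[[315,101],[313,274]],78), onz(d,[[314,197]],111),onz(d,[[640,360],[450,420]],110))
m=max((b for b in blobs(d,"red",200)),key=lambda b:b[0][4]); print(m[0],m[1])
ys,xs=np.nonzero(m[2]); 
s=(ys<165)|(ys>235)
P=onz(d,np.c_[xs,ys][s],78)[:,:2]
vx,vy,x0,y0=cv2.fitLine(P.astype(np.float32),cv2.DIST_HUBER,0,.1,.01).ravel(); print(np.degrees(np.arctan2(vy,vx))%180,x0,y0)
E
```

```text
[[ 690.8 -512.8    0. ]
 [ 347.  -515.     0. ]] [[ 490.8 -296.4   78. ]
 [ 446.2 -403.5   78. ]] [[ 469.6 -347.4  111. ]] [[ 631.  -530.9  110. ]
 [ 499.5 -530.4  110. ]]
[309 100  11  59 424] [314.2 124.5]
70.71839 485.23785 -309.5412
```

```bash
python3 -m inch '{"travel":[[-0.3,-0.05,2],[-0.3,-0.05,5],[-0.3,-0.05,8],[-0.3,-0.05,10],[-0.3,-0.05,11.5],[-0.3,-0.05,12],[-0.3,-0.05,12],[-0.3,-0.05,12],[-0.3,-0.05,12],[-0.3,-0.05,12]],"twist":[0.5,0.5,0.5,0.5,0.5,0.5,0.5,0.5,0.5,0.5],"fingers":[4,4,4,4,4,4,4,4,4,4]}'
python3 - <<'E'
from h import *
plan((454.2,-384.3,74),67.6)
d=grab("wrist"); cv2.imwrite("pics/w9.png",d["frame"][:,:,::-1])
E
```

```text
clock: 32.63
eef_pos: [454.8, -385.0, 75.5]
tool_rot: [3.139, 0.001, 1.179]
force: [-0.6, 0.2, -0.1]
width: 39.9
clk 32.63 tcp [ 454.8 -385.    75.5] head 67.6 F [-0.6  0.2 -0.1] T [-0.01  0.01  0.04] w 39.9 q7 0.75 tilt [3.139e+00 1.000e-03]
travel cm [ 0.04 -0.08  0.15] twist -0.0
```

View pics/w9.png

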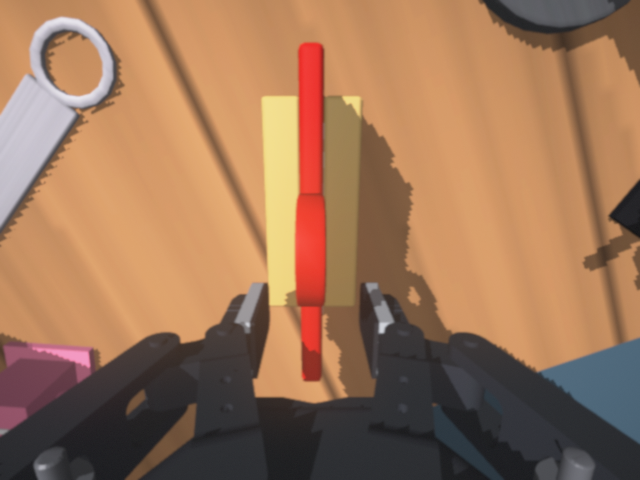

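```bash
python3 -m inch '{"travel":[[0.03,-0.08,0],[0.03,-0.08,0],[0.03,-0.08,0],[0.03,-0.08,0],[0.03,-0.08,0],[0.03,-0.08,0],[0.03,-0.08,0],[0.03,-0.08,0],[0.03,-0.08,0],[0.03,-0.08,0]],"twist":[0,0,0,0,0,0,0,0,0,0],"fingers":[4,3,2,0,0,0,0,0,0,0]}'
python3 - <<'E'
from h import *
plan((454.2,-384.3,74),67.6)
E
```

```text
clock: 33.52
eef_pos: [453.7, -384.0, 74.5]
tool_rot: [3.141, 0.0, 1.179]
force: [-0.9, 1.4, 3.8]
width: 7.1
clk 33.52 tcp [ 453.7 -384.    74.5] head 67.6 F [-0.9  1.4  3.8] T [0.12 0.07 0.01] w 7.1 q7 0.75 tilt [3.141 0.   ]
travel cm [-0.    0.06  0.05] twist -0.0
```

```bash
python3 -m inch '{"travel":[[0,0,-0.5],[0,0,-1.5],[0,0,-2.5],[0,0,-3.5],[0,0,-5],[0,0,-7],[0,0,-9],[0,0,-11],[0,0,-12],[0,0,-12]],"twist":[0,0,0,0,0,0,0,0,0,0],"fingers":[0,0,0,0,0,0,0,0,0,0]}'
python3 - <<'E'
from h import *
plan((454.2,-384.3,194),97.6)
d=grab("wrist"); cv2.imwrite("pics/w10.png",d["frame"][:,:,::-1])
E
```

```text
clock: 34.35
eef_pos: [454.4, -384.9, 197.2]
tool_rot: [3.137, 0.001, 1.179]
force: [0.2, -0.0, 0.1]
width: 6.9
clk 34.35 tcp [ 454.4 -384.9  197.2] head 67.6 F [ 0.2 -0.   0.1] T [-0.02  0.04 -0.02] w 6.9 q7 0.66 tilt [3.137e+00 1.000e-03]
travel cm [ 0.05 -0.04  0.32] twist -30.0
```

View pics/w10.png

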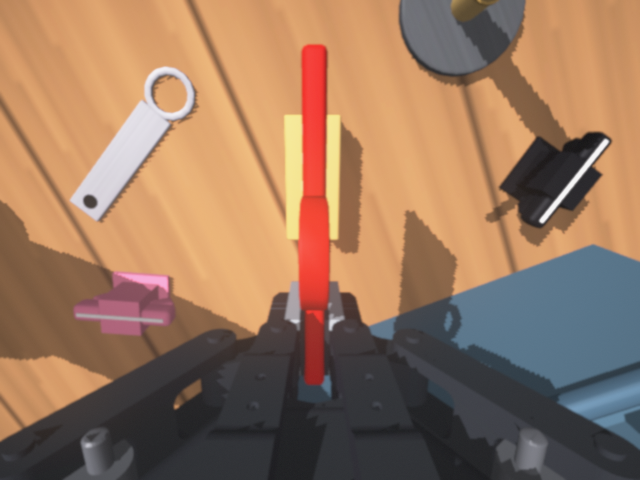

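```bash
python3 -m inch '{"travel":[[0,0,0],[1,0.3,0],[2.5,1,0.5],[4,1.7,1],[5.5,2.4,2],[7,3,3],[7.3,3.2,3],[7.3,3.2,3],[7.3,3.2,3],[7.3,3.2,3]],"twist":[-3,-8,-14,-20,-26,-30,-30,-30,-30,-30],"fingers":[0,0,0,0,0,0,0,0,0,0]}'
python3 - <<'E'
from h import *
plan((513.4,-327.9,163.5),97.6)
for n in ("top","scene","wrist"):
    d=grab(n); cv2.imwrite(f"pics/{n}11.png",d["frame"][:,:,::-1])
    if n=="scene": crop(d,"s11",170,150,130,110,6)
    if n=="top": crop(d,"t11",370,140,130,110,6)
E
```

```text
clock: 35.23
eef_pos: [509.8, -330.1, 164.6]
tool_rot: [-3.141, 0.001, 1.7]
force: [-0.3, -0.6, -0.4]
width: 6.9
clk 35.23 tcp [ 509.8 -330.1  164.6] head 97.4 F [-0.3 -0.6 -0.4] T [-0.01  0.05  0.03] w 6.9 q7 0.96 tilt [-3.141e+00  1.000e-03]
travel cm [0.17 0.38 0.11] twist -0.2
```

View pics/s11.png

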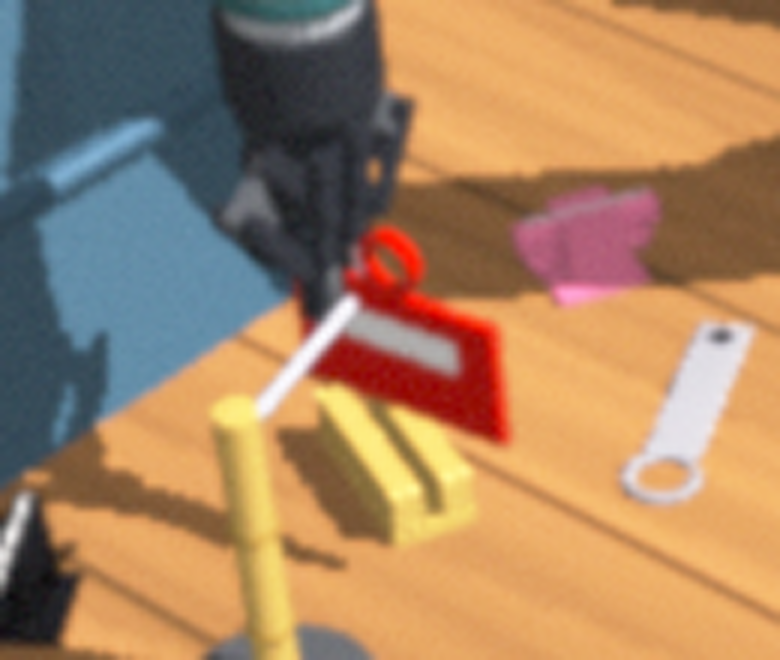

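View pics/t11.png

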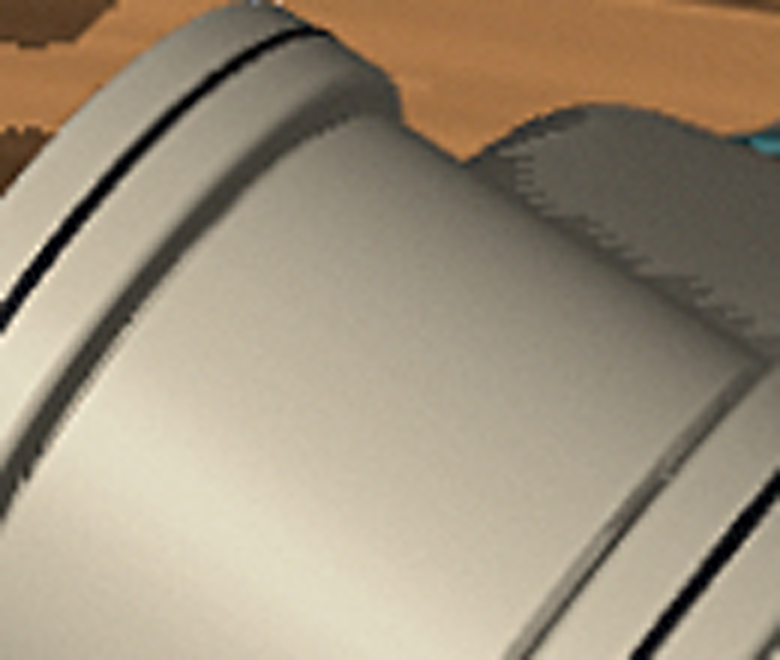

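View pics/wrist11.png

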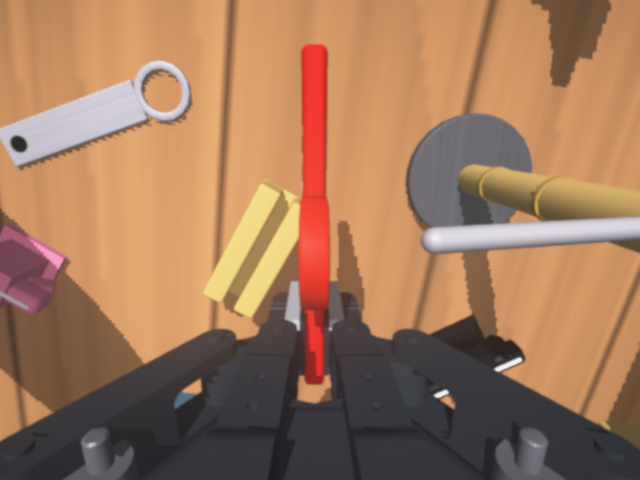

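```bash
python3 - <<'E'
from h import *
np.set_printoptions(precision=1,suppress=True)
s=ctrl.read_state(); d=grab("wrist"); z=s["eef_pos"][2]
r=ray(d,[[314,197],[314,308]]); r/=np.linalg.norm(r,axis=1)[:,None]; b=r.sum(0); c=d["position"]
for dz in (19.5,):
    P=c+b*((z+dz-c[2])/b[2]); R=Ro.from_euler("xyz",s["tool_rot"]).as_matrix(); print("eye",P,(P-s["eef_pos"])@R)
    print(np.degrees(np.arccos(r[0]@r[1]))/2, np.degrees(np.arcsin(17/np.linalg.norm(P-c))))
T=onz(d,[[427,240]],184); print("tip",T)
print("far end",inhand(d,[[314,46]],3.5))
for h in (180,175,170): print(h,onz(d,[[600,230]],h))
E
```

```text
eye [ 505.3 -292.6  184.3] [ 37.3  -0.2 -19.5]
9.049429155500285 9.571160832310992
tip [[ 537.5 -284.8  184. ]]
far end [[95.3 -0.4 -3.6]]
180 [[ 590.1 -275.9  180. ]]
175 [[ 594.5 -276.7  175. ]]
170 [[ 598.9 -277.4  170. ]]
```

```bash
python3 - <<'E'
from h import *
np.set_printoptions(precision=1,suppress=True)
s=grab("scene"); w=grab("wrist")
print("eye proj at z184",proj(s,[[505,-293.4,184]]),"seen",(393/6+170,262/6+150))
print("tip proj",proj(s,[[537.5,-284.8,184]]),"seen",(352/6+170,300/6+150))
print(tri([s,w],[(352/6+170,300/6+150),(427,240)]))
plan(None)
E
```

```text
eye proj at z184 [[234.1 194.1]] seen (235.5, 193.66666666666666)
tip proj [[228.1 200.7]] seen (228.66666666666666, 200.0)
[ 536.7 -283.5  186.4]
clk 35.53 tcp [ 510.7 -329.   164.6] head 97.5 F [-0.4  0.2 -0.6] T [-0.  0.  0.] w 7.1 q7 0.96 tilt [3.1 0. ]
```

```bash
python3 -m inch '{"travel":[[0.33,0,0],[0.33,0.5,0],[0.33,1.2,0],[0.33,2,0],[0.33,2.8,0.1],[0.33,3.4,0.2],[0.33,4,0.4],[0.33,4.5,0.5],[0.33,4.8,0.6],[0.33,4.8,0.6]],"twist":[0,0,0,0,0,0,0,0,0,0],"fingers":[0,0,0,0,0,0,0,0,0,0]}'
python3 - <<'E'
from h import *
plan(None)
for n in ("scene","wrist"):
    d=grab(n)
    if n=="scene": crop(d,"s12",170,150,130,110,6)
    else: cv2.imwrite("pics/w12.png",d["frame"][:,:,::-1])
E
```

```text
clock: 36.37
eef_pos: [558.8, -318.5, 157.8]
tool_rot: [-3.141, -0.0, 1.704]
force: [0.6, 0.4, -0.2]
width: 6.9
clk 36.37 tcp [ 558.8 -318.5  157.8] head 97.6 F [ 0.6  0.4 -0.2] T [-0.05  0.02  0.05] w 6.9 q7 0.90 tilt [-3.141 -0.   ]
```

View pics/s12.png

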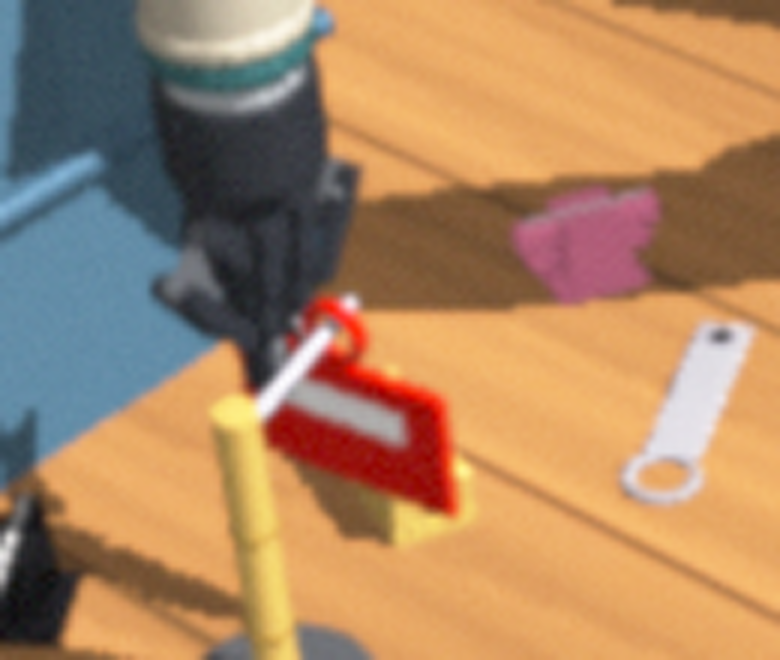

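View pics/w12.png

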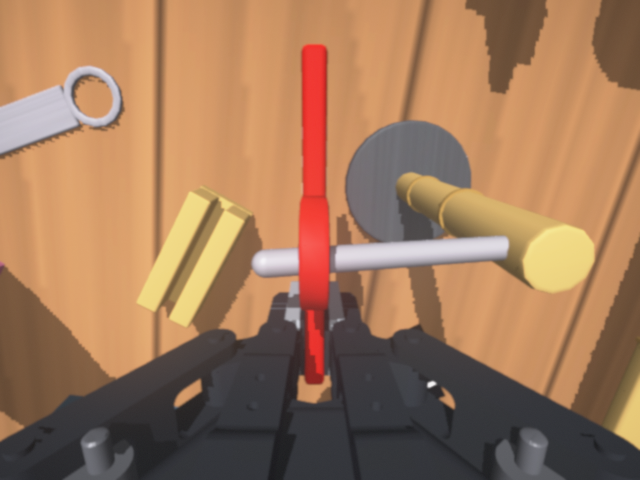

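```bash
python3 -m inch '{"travel":[[0,0.5,0.1],[0,1,0.25],[0,1.6,0.4],[0,2,0.5],[0,2.2,0.55],[0,2.2,0.6],[0,2.2,0.7],[0,2.2,0.8],[0,2.2,0.9],[0,2.2,0.9]],"twist":[0,0,0,0,0,0,0,0,0,0],"fingers":[0,0,0,0,0,0,0,0,0,0]}'
python3 - <<'E'
from h import *
plan(None)
E
```

```text
clock: 37.3
eef_pos: [579.6, -316.1, 149.1]
tool_rot: [-3.141, -0.0, 1.703]
force: [-0.5, -0.1, -0.5]
width: 7.4
clk 37.30 tcp [ 579.6 -316.1  149.1] head 97.6 F [-0.5 -0.1 -0.5] T [-0.02  0.01 -0.01] w 7.4 q7 0.88 tilt [-3.141 -0.   ]
```

```bash
python3 -m inch '{"travel":[[0,0,0.05],[0,0,0.1],[0,0,0.15],[0,0,0.2],[0,0,0.2],[0,0,0.2],[0,0,0.2],[0,0,0.2],[0,0,0.2],[0,0,0.2]],"twist":[0,0,0,0,0,0,0,0,0,0],"fingers":[0,0,0,0,0,0,0,0,0,0]}'
python3 - <<'E'
from h import *
plan(None)
d=grab("scene"); crop(d,"s13",170,150,130,110,6)
E
```

```text
clock: 38.13
eef_pos: [580.0, -316.1, 147.8]
tool_rot: [3.141, 0.0, 1.703]
force: [0.2, 0.8, 5.6]
width: 6.7
clk 38.13 tcp [ 580.  -316.1  147.8] head 97.6 F [0.2 0.8 5.6] T [0.35 0.29 0.11] w 6.7 q7 0.88 tilt [3.141 0.   ]
```

View pics/s13.png

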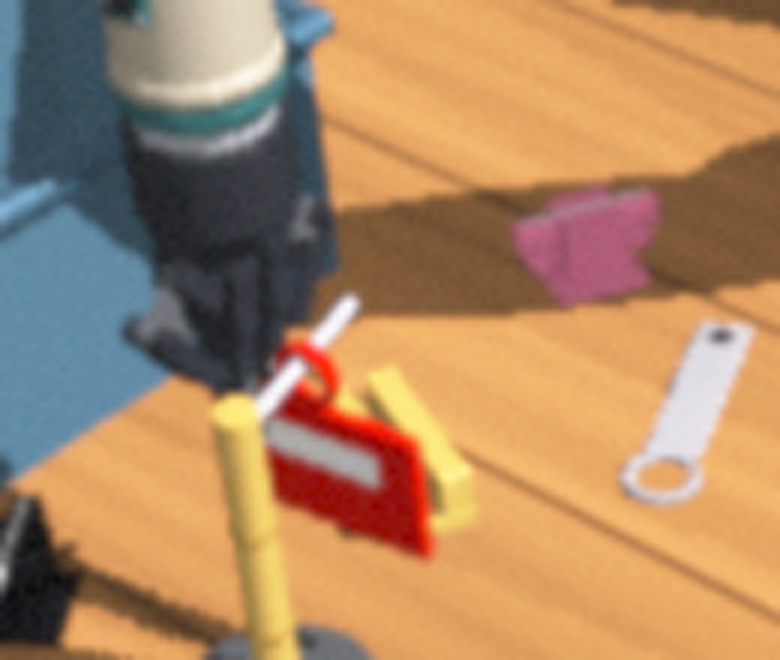

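```bash
python3 -m inch '{"travel":[[0,0,-0.05],[0,0,-0.05],[0,0,-0.05],[0,0,-0.05],[0,0,-0.05],[0,0,-0.05],[0,0,-0.05],[0,0,-0.05],[0,0,-0.05],[0,0,-0.05]],"twist":[0,0,0,0,0,0,0,0,0,0],"fingers":[0.8,1.2,1.8,2.5,3.2,4,4.5,4.5,4.5,4.5]}'
python3 - <<'E'
from h import *
plan(None)
for n in ("scene","wrist"):
    d=grab(n)
    if n=="scene": crop(d,"s14",170,150,130,110,6)
    else: cv2.imwrite("pics/w14.png",d["frame"][:,:,::-1])
E
```

```text
clock: 39.02
eef_pos: [579.9, -316.1, 147.8]
tool_rot: [-3.142, -0.0, 1.703]
force: [0.3, -0.4, -0.4]
width: 45.1
clk 39.02 tcp [ 579.9 -316.1  147.8] head 97.6 F [ 0.3 -0.4 -0.4] T [-0.03  0.01  0.03] w 45.1 q7 0.88 tilt [-3.142 -0.   ]
```

View pics/s14.png

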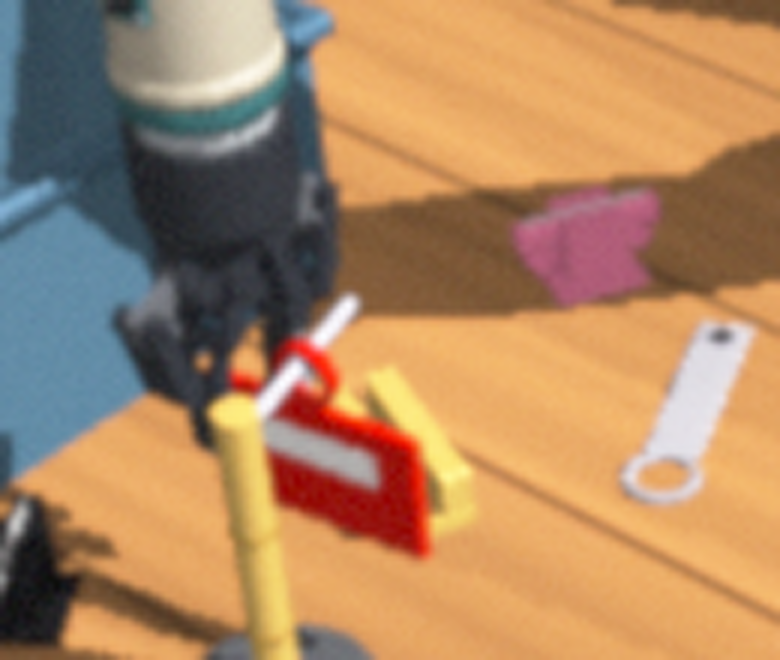

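View pics/w14.png

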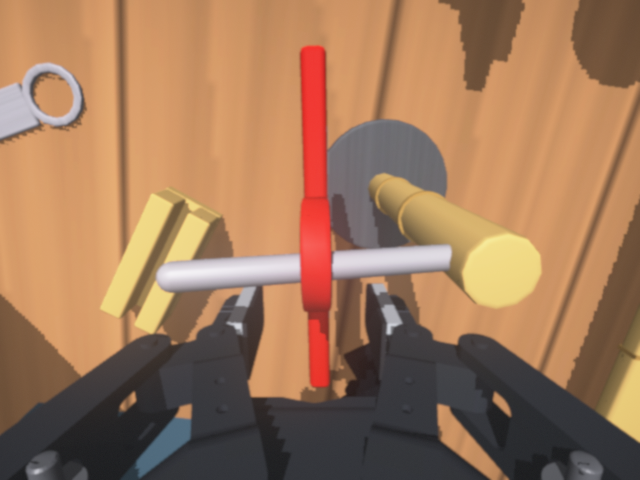

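```bash
python3 -m inch '{"travel":[[0,0,-0.5],[-0.3,0,-2],[-0.5,0,-4],[-0.5,0,-7],[-0.5,0,-10],[-0.5,-1,-12],[-0.5,-4,-13],[-0.5,-7.5,-13],[-0.5,-11,-13],[-0.5,-14,-13]],"twist":[0,0,0,0,0,0,0,0,0,0],"fingers":[4.5,4.5,4.5,4.5,4.5,4.5,4.5,4.5,4.5,4.5]}'
python3 - <<'E'
from h import *
plan((400,-300,290))
np.set_printoptions(precision=1,suppress=True)
for n in ("top","scene"):
    d=grab(n); cv2.imwrite(f"pics/{n}15.png",d["frame"][:,:,::-1])
    for c,g in {"blue":(634,-42),"yellow":(631,173),"orange":(629,281)}.items():
      try: print(n,c,handle(d,c,np.array(g),z=132))
      except Exception as e: print(n,c,"not seen")
E
```

```text
clock: 39.95
eef_pos: [439.4, -339.8, 278.6]
tool_rot: [3.142, 0.001, 1.702]
force: [-1.0, -0.5, -0.3]
width: 45.0
clk 39.95 tcp [ 439.4 -339.8  278.6] head 97.5 F [-1.  -0.5 -0.3] T [-0.09  0.03  0.01] w 45.0 q7 0.99 tilt [3.142e+00 1.000e-03]
travel cm [ 4.47 -3.39 -1.15] 
top blue (np.float32(87.45297), array([634.6, -43. ]), np.float64(72.52905770193749), 65)
top yellow (np.float32(87.6647), array([631.2, 173. ]), np.float64(71.77523364986907), 61)
top orange (np.float32(86.51804), array([629.6, 281.6]), np.float64(71.85103549391602), 46)
scene blue (np.float32(86.29462), array([631.1, -41.2]), np.float64(65.0997570817193), 45)
scene yellow (np.float32(88.551605), array([627.8, 177.7]), np.float64(79.0148727927263), 51)
scene orange (np.float32(88.43794), array([626.5, 284. ]), np.float64(65.92976828505249), 54)
```

View pics/top15.png

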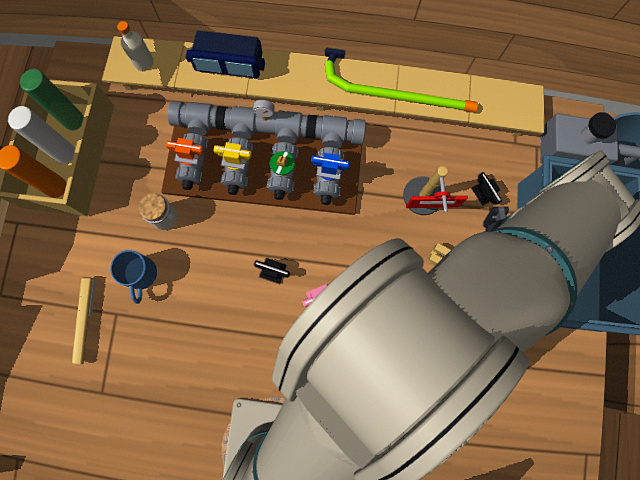

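View pics/scene15.png

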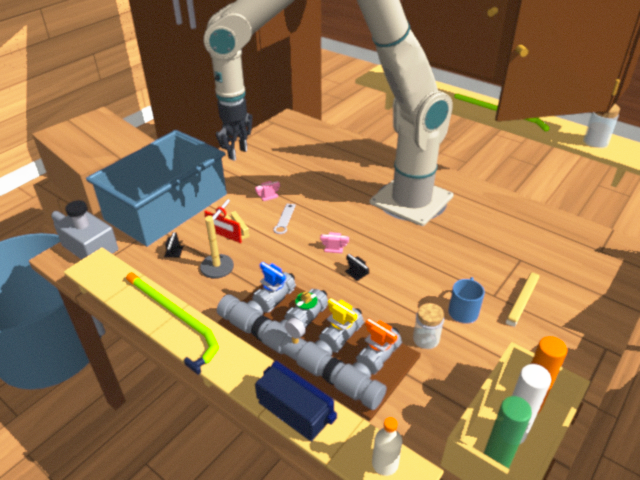

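```bash
python3 - <<'E'
from h import *
d=grab("scene"); crop(d,"s16",160,180,260,190,3)
t=grab("top"); 
# handle height check: triangulate colour-blob-independent: white line centres
plan(None)
E
```

```text
clk 40.15 tcp [ 441.6 -339.9  278.7] head 97.5 F [ 0.8  0.2 -0. ] T [ 0.   -0.05  0.03] w 44.9 q7 0.99 tilt [3.14e+00 1.00e-03]
```

View pics/s16.png

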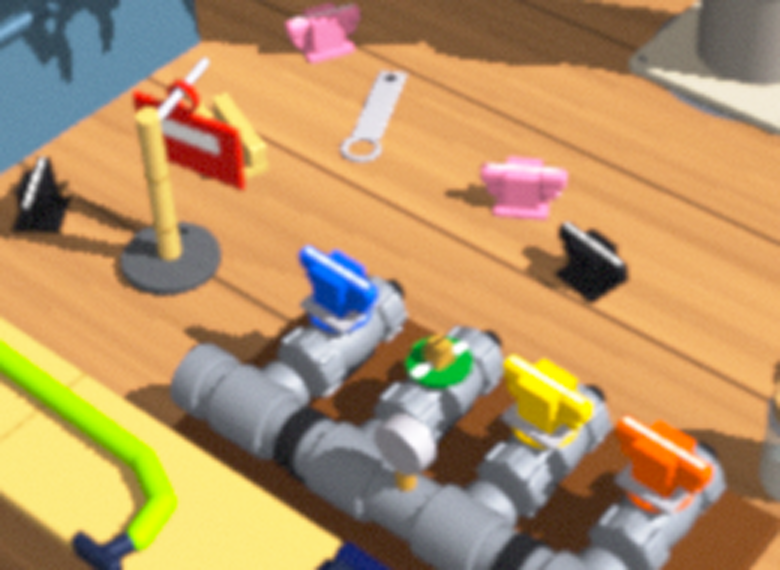

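The blue, yellow and orange handles sit on their own collars with their wings across the pipes, and the sign hangs by its eye on the peg. The green stem is bare, since there is no green handle in the scene. Handing in.

```bash
python3 -m inch '{"travel":[[0,0,0],[0,0,0],[0,0,0],[0,0,0],[0,0,0],[0,0,0],[0,0,0],[0,0,0],[0,0,0],[0,0,0]],"twist":[0,0,0,0,0,0,0,0,0,0],"fingers":[4.5,4.5,4.5,4.5,4.5,4.5,4.5,4.5,4.5,4.5]}'
python3 -c "
from cell import ctrl
print(ctrl.finish_job())"
```

```text
clock: 40.98
eef_pos: [441.8, -339.5, 277.8]
tool_rot: [3.142, -0.0, 1.703]
force: [0.6, -0.5, -0.4]
width: 45.2
the job is handed in; nothing more can be done
None
```

The job is handed in at about 41 s. I fitted the blue, orange and yellow handles on their own collars, pressed them home and turned them clockwise to the stop. After that I took the red sign out of its block and hung it by its eye on the peg. There was no green handle in the scene, so the green stem is bare and was left where it stood.

- **Stops:** the turning torque rose from about 0.2 N m to 1.2–1.3 N m on each of the three valves, which is the hard stop. Only a small back-off of 1–2 degrees followed before I let go.
- **Handles:** in the last pictures the wing lines stand at 86.5–87.7 degrees from the top camera and 86–88.5 degrees from the scene camera. I estimate shut at about 90.9 degrees. The difference of 3–4 degrees (just under 5 at most) is roughly the play of the square in the bore, about 3.4 degrees.
- **Position:** in the top camera the handle centres are within 1 mm of the collar centres. The scene camera puts them 3–6 mm off (yellow worst). I trusted the top view and the seating height, which matched the grasp height within 0.5 mm when each was pressed home.
- **Sign:** it hangs free with the peg through its eye.
- **Everything else:** the last pictures show the jar, mug, opener and look-alikes where they were. I did not measure their positions, and no handle appeared to have been knocked aside during the run.

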